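# Number the plant labels in the bench press

### The arm

A 6-joint arm with a two-finger parallel gripper is mounted at the origin on the work surface. World frame = base frame: x ahead of the robot, y to its left, z up, the work surface at z = 0. Lengths are in m, angles in degrees, forces in N, time in s.
With the tool pointing down it reaches from about 0.25 to 0.725 m from the base axis. Payload 9.7 kg.
Tool frame: the origin (TCP) lies between the finger pads; the fingertips stand 11 mm ahead of it and the grasp point (between the pads) lies 8 mm behind it; y points along the fingers, x is the direction in which the jaws open and shut, and the axes are right-handed (so a half turn about y gives the same grasp; the last joint's range is limited). The gripper opens to 85 mm and grips with 20 to 120 N. Pads are 22 mm wide; open, the fingers measure 114 mm over their backs; the gripper's body (76 mm by 85 mm) begins 54 mm behind the grasp point. The pads swing forward as they close: fully open they stand 13 mm farther back than shut.
Start: joints at [69.901, 4.979, 10.078, 95.1, 0, 90], TCP at [0.189, 0.517, 0.207] pointing down, gripper open.
Joint ranges: [-179.16, 179.16], [-48.56, 103.87], [-65.8, 70.77], [-126.05, 130.52], [-82.76, 87.17], [-180, 180]. Speed limits (degrees/s): [127.2, 127.2, 147.25, 180, 180, 180].

### API

Orientations are given as [roll, pitch, yaw] about the fixed x, y, z axes, in that order (R = Rz(yaw) Ry(pitch) Rx(roll)).
In Python, from workcell import bot, vision gives the robot as it stands. The module is installed in compiled form; this text tells all that it offers.
- The arm moves only by the shell command python3 -m crank 'ROWS' [OPENING] [FORCE]. ROWS is text: rows parted by semicolons, each of 6 numbers parted by spaces: the shift along the tool's x, y, z in m, then the turn, a rotation vector about the tool's x, y, z in rad. A call has 1 to 8 rows; each row is the pose to reach, as a shift and turn from the pose commanded when the call began, along the tool's axes at that moment; what a row does not reach only later rows make up. A row lasts 1/10 s, in which the tool goes at most 50 mm and 8.59 degrees, less where a joint would pass 70% of its speed; a pose out of reach is approached as far as the arm can. A call with a gripper value outside its range is refused whole. OPENING is the gripper's target within -1 to 1 (shut at 1, half-way at 0, fully open at -1), set as the call begins (- or left out, the last holds). The fingers move at their own pace and stop on an object; FORCE is the grip in N (left out, the last holds). Time passes only in rows, so rows that repeat a pose let the fingers close. It gives the time, the measured TCP pose, the force and the opening at its end, in the units of the state.
- bot.get_obs(): the state, without advancing time (a new reading comes with each control period).
- vision.camera(name): name is "side" or "top"; returns the picture (420x560x3 uint8, red, green, blue); there is no depth.
- vision.get_calibration(name): a dict with "fx", "fy", "cx", "cy" (pixels), "rvec" (rotation vector, rad) and "tvec" (3), from world to camera coordinates, as OpenCV has them. Camera axes: x right, y down, z forward; pixel columns grow to the right and rows downward; lengths in m; the calibration is good to about 2 mm. A picture is of the moment at which its call begins. get_calibration takes no time and is no camera call.
- bot.job_done(): hands the job in, once; it reports no verdict.
The state is a dict: "time": time; "q": joint angles; "qd": joint speeds; "joint_efforts": joint torques, N m; "ee_pos": TCP position; "tcp_rot": TCP orientation; "wrist_force": force on the tool from outside, world axes, zero at the start; "torque": the same for the moment, N m; "opening": finger opening in m.
Only numpy, scipy, OpenCV 4.12 (cv2) and the standard library are available. Lean on these libraries where they do the work, as an engineer would, in place of code of your own. Each camera call takes 0.05 s, during which the arm holds its last target. There are 200 camera calls.

### The job

Number the blank wooden plant labels in the lever press, one at a time, beginning with the one nearest the press and working outwards along the row: slide the label's square end flat along the anvil bar fully home against the back stop, then swing the lever right down to its stop for a moment and let it come back up. Draw each label out again and lay it back flat in front of its own pot, lengthwise to the pot (either end may point at it), about where it lay before; some pots have no label. Leave the pots and jars where they stand.

Things in the scene. Friction and masses are not known exactly. Their poses are not given: they have to be found in the camera images.
- press: Grey cast-iron bench arbor press with a numbering head, fixed. Origin: middle of the base's underside; +x from the open front (towards the robot) to the column at the back, y to its left, z up. Base 250 x 140 x 20 mm, column from x = 30 mm. The head (60 mm wide, z = 135 to 200 mm) overhangs to x = -35 mm.
- press_anvil (a point): Front end of the anvil bar, on its top: press frame x = -125, y = 0, z = 45 mm. The steel bar is 20 mm wide (y) and runs back to x = +25 mm. A label lies flat on it, wider than the bar, so fingers can reach down beside and 25 mm below the label, to the base plate.
- press_mouth (a point): Mouth between the two side guides, on the bar's top: press frame x = -48, y = 0, z = 45 mm. Flared from 58 mm wide here to 36 mm at x = -22 mm, then straight to x = +20 mm. Guides stand from z = 20 to 56 mm. The die hangs above them, so a label enters level from the front.
- press_stop (a point): Foot of the upright back stop's face on the anvil bar's top: press frame x = +20, y = 0, z = 45 mm; axes as the press. A label is fully home when its square end touches this face.
- press_die (a point): Middle of the face of the die (40 x 32 mm, over x = -20 to +20 mm), at z = 74 mm in the press frame when up; axes as the press. It comes down 20 mm in proportion to the lever, to 9 mm above the anvil bar (1 mm above an 8 mm label).
- press_lever (a joint): Sprung lever on the press's right (-y) side, rad: 0 = up at rest (50 degrees above level, leaning to the front, -x), 1.0 = hard stop (7 degrees below level, towards the front). The handle swings forward and down. The spring always returns it to 0; pulling the handle takes about 2 N at the start and 7 N at the stop.
- press_lever_grip (a point): Middle of the free part of the handle: a brown wooden round bar 24 mm thick, 82 mm long, along the press's y axis, 160 mm from the hinge axis, 130 mm to the right (-y) of the press's middle. At rest x = -73, z = 288 mm in the press frame; at the stop x = -129, z = 145 mm. Free for 30 mm either side of this point.
- press_lever_hinge (a point): Point on the lever's hinge axis abreast of the grip point: x = +30, y = -130, z = 165 mm in the press frame. The axis is parallel to the press's y.
- drip_tray: White drip tray on the surface, 104 x 374 mm, rim 10 mm high, fixed; origin at its middle underside; y along its length, +y away from the press. Holds the four pots.
- pot_1: Terracotta pot with compost, 74 mm high, 80 mm across the rim, loose; number 1 in the row counted from the press (90 mm between pots). Origin: middle of its underside; axes parallel to the drip tray's, -x towards the robot's side.
- pot_2: Terracotta pot with compost, 74 mm high, 80 mm across the rim, loose; number 2 in the row counted from the press (90 mm between pots). Origin: middle of its underside; axes parallel to the drip tray's, -x towards the robot's side.
- pot_3: Terracotta pot with compost, 74 mm high, 80 mm across the rim, loose; number 3 in the row counted from the press (90 mm between pots). Origin: middle of its underside; axes parallel to the drip tray's, -x towards the robot's side.
- pot_4: Terracotta pot with compost, 74 mm high, 80 mm across the rim, loose; number 4 in the row counted from the press (90 mm between pots). Origin: middle of its underside; axes parallel to the drip tray's, -x towards the robot's side.
- label_1: Wooden plant label, 180 x 32 x 8 mm, 30 g, with one square end and one pointed end (the last 16 mm); may be absent. Starts flat on the surface in front of pot 1, lengthwise to it, its middle 160 mm from the pot's along the pot's -x, square end next to the pot. Origin: middle of its underside (90 mm from either end); +x towards the square end.
- label_1_head (a point): Middle of the square end of label 1, half way up its thickness (x = +90, z = 4 mm in the label's frame).
- label_2: Wooden plant label, 180 x 32 x 8 mm, 30 g, with one square end and one pointed end (the last 16 mm); may be absent. Starts flat on the surface in front of pot 2, lengthwise to it, its middle 160 mm from the pot's along the pot's -x, square end next to the pot. Origin: middle of its underside (90 mm from either end); +x towards the square end.
- label_2_head (a point): Middle of the square end of label 2, half way up its thickness (x = +90, z = 4 mm in the label's frame).
- label_3: Wooden plant label, 180 x 32 x 8 mm, 30 g, with one square end and one pointed end (the last 16 mm); may be absent. Starts flat on the surface in front of pot 3, lengthwise to it, its middle 160 mm from the pot's along the pot's -x, square end next to the pot. Origin: middle of its underside (90 mm from either end); +x towards the square end.
- label_3_head (a point): Middle of the square end of label 3, half way up its thickness (x = +90, z = 4 mm in the label's frame).
- label_4: Wooden plant label, 180 x 32 x 8 mm, 30 g, with one square end and one pointed end (the last 16 mm); may be absent. Starts flat on the surface in front of pot 4, lengthwise to it, its middle 160 mm from the pot's along the pot's -x, square end next to the pot. Origin: middle of its underside (90 mm from either end); +x towards the square end.
- label_4_head (a point): Middle of the square end of label 4, half way up its thickness (x = +90, z = 4 mm in the label's frame).
- jar_1: Empty preserving jar with a lid, 64 mm across, 118 mm high, loose, standing between the press and the pots, behind. Origin: middle of its underside. To be left alone.
- jar_2: The same kind of jar, standing to the right of the press. Origin: middle of its underside. To be left alone.

How it is judged (in metres and radians):
On the way, in this order (a step that is already met when the one before it is completed fails the run):
1. label 1 (if there is one) lies with its square end home against the back stop, within 5 mm, straight between the guides, while the lever is at its stop with the die down on it (x of label_1_head in the frame of press_die between 0.015 and 0.024 m and y of label_1_head in the frame of press_die between -0.006 and 0.006 m and z of label_1_head in the frame of press_die between -0.0065 and 0 m and angle between the x axis of label_1 and the x axis of press, either way round below 0.15 rad), for 0.2 s.
2. label 2 (if there is one) lies with its square end home against the back stop, within 5 mm, straight between the guides, while the lever is at its stop with the die down on it (x of label_2_head in the frame of press_die between 0.015 and 0.024 m and y of label_2_head in the frame of press_die between -0.006 and 0.006 m and z of label_2_head in the frame of press_die between -0.0065 and 0 m and angle between the x axis of label_2 and the x axis of press, either way round below 0.15 rad), for 0.2 s.
3. label 3 (if there is one) lies with its square end home against the back stop, within 5 mm, straight between the guides, while the lever is at its stop with the die down on it (x of label_3_head in the frame of press_die between 0.015 and 0.024 m and y of label_3_head in the frame of press_die between -0.006 and 0.006 m and z of label_3_head in the frame of press_die between -0.0065 and 0 m and angle between the x axis of label_3 and the x axis of press, either way round below 0.15 rad), for 0.2 s.
4. label 4 (if there is one) lies with its square end home against the back stop, within 5 mm, straight between the guides, while the lever is at its stop with the die down on it (x of label_4_head in the frame of press_die between 0.015 and 0.024 m and y of label_4_head in the frame of press_die between -0.006 and 0.006 m and z of label_4_head in the frame of press_die between -0.0065 and 0 m and angle between the x axis of label_4 and the x axis of press, either way round below 0.15 rad), for 0.2 s.
At the end, for the whole second after the job is handed in: Every label present lies flat and still on the surface in front of its own pot (middle 115 to 205 mm from the pot's middle along the pot's -x, within 30 mm to the side, within 0.35 rad of the pot's x axis, either way round), and the lever is back up (below 0.08 rad) (x of label_1 in the frame of pot_1 between -0.205 and -0.115 m and y of label_1 in the frame of pot_1 between -0.03 and 0.03 m and angle between the x axis of label_1 and the x axis of pot_1, either way round below 0.35 rad and height (world z) of each of label_1, label_1_head, label_2, label_2_head, label_3, label_3_head, label_4, label_4_head below 0.014 m and linear speed of each of label_1, label_2, label_3, label_4 below 0.02 m/s and x of label_2 in the frame of pot_2 between -0.205 and -0.115 m and y of label_2 in the frame of pot_2 between -0.03 and 0.03 m and angle between the x axis of label_2 and the x axis of pot_2, either way round below 0.35 rad and x of label_3 in the frame of pot_3 between -0.205 and -0.115 m and y of label_3 in the frame of pot_3 between -0.03 and 0.03 m and angle between the x axis of label_3 and the x axis of pot_3, either way round below 0.35 rad and x of label_4 in the frame of pot_4 between -0.205 and -0.115 m and y of label_4 in the frame of pot_4 between -0.03 and 0.03 m and angle between the x axis of label_4 and the x axis of pot_4, either way round below 0.35 rad and value of joint press_lever below 0.08 rad); the robot touches nothing.
It fails at once if a pot or a jar is shifted by more than 30 mm or tipped over (distance of any of pot_1, pot_2, pot_3, pot_4, jar_1, jar_2 from where it was at the start of the episode above 0.03 m or angle between any of pot_1, pot_2, pot_3, pot_4, jar_1, jar_2's own z axis and vertical above 0.5 rad).
Of label_1, label_2, label_3, label_4 only 2 to 3 are there at a start; the rules pass over those that are not, and their reading is None.
At some moment in a run one of label_1, label_2, label_3, label_4 may be knocked a few centimetres aside while the robot is not near it.
Once in a run the grip may slacken for a moment while it holds something.
It also fails if it takes over 210 s, if anything falls off the work surface, if the arm or the gripper's body presses on something with over 40 N, if the wrist force passes 120 N, or if a joint passes its speed limit or range.

## Working session

There is one attempt and no reset: what is moved stays moved. The work goes in short steps, Python scripts to look and compute and a shell command to move; the robot and the scene stay as the last step left them, time stands still between calls to the robot, and variables do not carry over. Pictures are saved under pics/ and viewed, about 12 in all and at most 16, crops included, and the job is handed in when it is done.

```bash
mkdir -p pics; cat > h.py <<'E'
import numpy as np, cv2
from scipy.spatial.transform import Rotation as R
from workcell import bot, vision
def snap(n,f):
    im=vision.camera(n); cv2.imwrite(f'pics/{f}.png',im[:,:,::-1]); return im
def cal(n):
    c=vision.get_calibration(n); K=np.array([[c['fx'],0,c['cx']],[0,c['fy'],c['cy']],[0,0,1]])
    return K,R.from_rotvec(np.ravel(c['rvec'])).as_matrix(),np.ravel(c['tvec'])
def ray(n,uv,z):
    K,M,t=cal(n); uv=np.atleast_2d(uv).astype(float)
    d=np.c_[uv,np.ones(len(uv))]@np.linalg.inv(K).T@M; o=-M.T@t
    return o+d*((z-o[2])/d[:,2])[:,None]
def proj(n,p):
    K,M,t=cal(n); q=(np.atleast_2d(p)@M.T+t)@K.T; return q[:,:2]/q[:,2:]
def tool():
    o=bot.get_obs(); return np.array(o['ee_pos']),R.from_euler('xyz',o['tcp_rot'],degrees=True)
E
python3 - <<'E'
from h import *
a=snap('top','t0');b=snap('side','s0')
for n in('top','side'):
    K,M,t=cal(n);print(n,K[0,0],-M.T@t,M[2])
print(bot.get_obs())
E
```

```text
top 411.12609311098277 [ 0.37320941 -0.02430972  1.36872556] [ 0.20636141  0.0035682  -0.97846933]
side 505.7625749971577 [ 0.19178965 -0.92112439  0.88954603] [ 0.37000104  0.71797472 -0.58958591]
{'time': 0.1, 'q': array([ 6.98989086e+01,  5.00900026e+00,  1.00393753e+01,  9.50984467e+01,
       -1.49009575e-03,  9.00011267e+01]), 'qd': array([-0.01324917, -0.03813656,  0.13427667, -0.01674825,  0.00079855,
       -0.0114744 ]), 'joint_efforts': array([ 3.71114002e-04, -5.21561372e+01,  4.65654802e+01,  1.60485698e-02,
       -8.07468609e-05,  1.15774407e-05]), 'ee_pos': array([0.18895378, 0.5162866 , 0.2065473 ]), 'tcp_rot': array([-9.00014914e+01,  6.80716683e-02,  6.98977819e+01]), 'wrist_force': array([0.52783574, 0.29879412, 0.37299359]), 'torque': array([-0.03857481, -0.0191535 , -0.01711969]), 'opening': 0.08529382424816842}
```

View pics/t0.png

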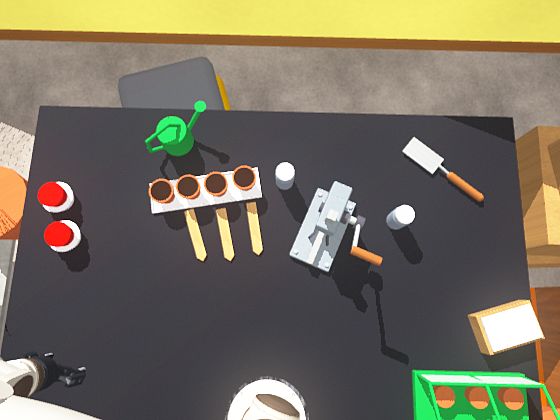

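View pics/s0.png

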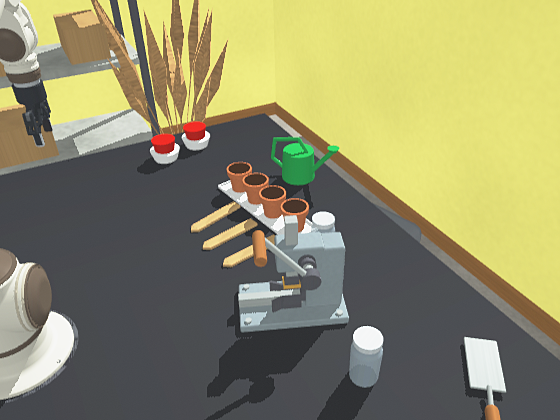

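Top view: labels at pots 1–3 (tips near (257,253), (230,259), (202,259)). Pot 4, on the far left, has none. The press is at (325,228) with its front pointing down-left and the handle at (367,257). Jars are at (285,175) and (400,216).

```bash
python3 - <<'E'
from h import *
a=cv2.imread('pics/t0.png');b=cv2.imread('pics/s0.png')
hsv=cv2.cvtColor(a,cv2.COLOR_BGR2HSV)
for x,y in((255,235),(227,240),(196,235),(243,177),(367,257),(310,250),(325,260)): print((x,y),hsv[y,x])
m=cv2.inRange(hsv,(14,60,110),(32,255,255)); m[:190]=0;m[280:]=0;m[:,300:]=0;m[:,:150]=0
for c in cv2.findContours(m,0,2)[0]:
    if cv2.contourArea(c)<100: continue
    P=ray('top',c[:,0],.008)[:,:2].astype(np.float32)
    (cx,cy),(w,h),an=cv2.minAreaRect(P); bx=cv2.boxPoints(((cx,cy),(w,h),an))
    d=cv2.fitLine(P,2,0,.01,.01)[:2,0]; d=d*np.sign(d[0])
    s=(P-[cx,cy])@d
    print('label',np.round([cx,cy,w,h],4),'dir',np.degrees(np.arctan2(d[1],d[0])).round(1))
m=cv2.inRange(hsv,(4,90,60),(13,255,255)); m[:150]=0;m[210:]=0;m[:,280:]=0;m[:,:140]=0
for c in cv2.findContours(m,0,2)[0]:
    if cv2.contourArea(c)<100: continue
    (u,v),r=cv2.minEnclosingCircle(c);print('pot',u,v,r,ray('top',(u,v),.074)[0].round(4))
cv2.imwrite('pics/tc.png',cv2.resize(a[165:285,270:420],None,fx=5,fy=5,interpolation=2))
cv2.imwrite('pics/sc.png',cv2.resize(b[205:345,220:360],None,fx=4,fy=4,interpolation=2))
E
```

```text
(255, 235) [ 24 102 253]
(227, 240) [ 24 102 253]
(196, 235) [ 24  97 253]
(243, 177) [  7 109  94]
(367, 257) [ 13 171 233]
(310, 250) [100  13 230]
(325, 260) [ 99  15 235]
label [0.566  0.2555 0.1797 0.0345] dir 19.4
label [0.5709 0.1565 0.1786 0.0342] dir 13.4
label [0.594  0.0594 0.1792 0.0339] dir 11.8
pot 162.5 190.5 13.509356498718262 [0.6975 0.358  0.074 ]
pot 188.5833282470703 186.4166717529297 12.923483848571777 [0.7135 0.2744 0.074 ]
pot 215.5370330810547 183.61111450195312 12.863871574401855 [0.7253 0.1872 0.074 ]
pot 243.7083282470703 177.4583282470703 12.749418258666992 [0.7485 0.0964 0.074 ]
```

View pics/tc.png

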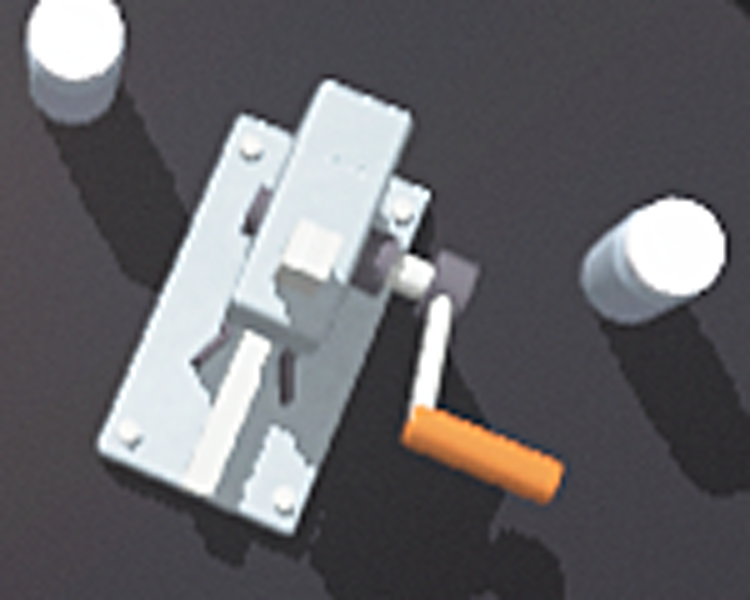

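View pics/sc.png

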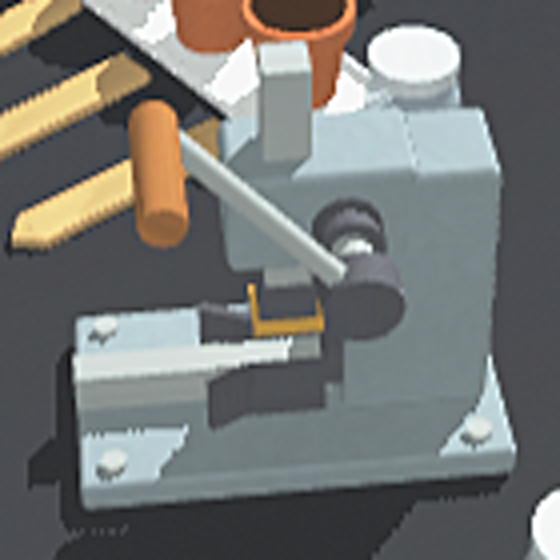

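```bash
cat > fit.py <<'E'
from h import *
from scipy.optimize import least_squares
T=[((100,441),(-.125,.07,.02)),((295,526),(-.125,-.07,.02)),((240,113),(.125,.07,.02)),((432,188),(.125,-.07,.02)),((185,485),(-.125,.01,.045)),((213,493),(-.125,-.01,.045)),((483,455),(-.073,-.13,.288))]
S=[((78,317),(-.125,.07,.02)),((82,489),(-.125,-.07,.02)),((515,453),(.125,-.07,.02)),((75,358),(-.125,.01,.045)),((77,382),(-.125,-.01,.045)),((158,174),(-.073,-.13,.288))]
def W(p,L):
    c,s=np.cos(p[2]),np.sin(p[2]); L=np.array(L); return np.c_[p[0]+c*L[:,0]-s*L[:,1],p[1]+s*L[:,0]+c*L[:,1],L[:,2]]
ut=(np.array([t[0] for t in T])+.5)/5-.5+[270,165]; us=(np.array([t[0] for t in S])+.5)/4-.5+[220,205]
f=lambda p:np.r_[(proj('top',W(p,[t[1] for t in T]))-ut),(proj('side',W(p,[t[1] for t in S]))-us)]
r=least_squares(lambda p:f(p).ravel(),[.6,-.15,-.35],loss='soft_l1')
print(r.x,np.degrees(r.x[2])); print(f(r.x).round(1).tolist())
for n,L in dict(anvil=(-.125,0,.045),mouth=(-.048,0,.045),stop=(.02,0,.045),grip=(-.073,-.13,.288),gripend=(-.129,-.13,.145)).items(): print(n,W(r.x,[L])[0].round(4))
E
python3 fit.py
```

```text
[ 0.59725223 -0.16981095 -0.3855233 ] -22.088858129995767
[[-0.7, 1.2], [-0.2, 1.5], [0.4, -0.8], [0.5, 0.4], [-0.3, -0.8], [-0.2, 0.1], [3.3, 0.7], [-0.8, -0.5], [-0.0, -0.3], [1.3, -0.8], [-0.0, -0.8], [-0.3, -0.7], [0.8, 2.2]]
anvil [ 0.4814 -0.1228  0.045 ]
mouth [ 0.5528 -0.1518  0.045 ]
stop [ 0.6158 -0.1773  0.045 ]
grip [ 0.4807 -0.2628  0.288 ]
gripend [ 0.4288 -0.2418  0.145 ]
```

```bash
cat >> h.py <<'E'
P0=np.array([.59725,-.16981]);YP=-22.09
def press(x,y=0):
    c,s=np.cos(np.radians(YP)),np.sin(np.radians(YP)); return P0+[c*x-s*y,s*x+c*y]
def go(x,y,z,yaw,tag=''):
    p,r=tool(); d=r.inv().apply(np.array([x,y,z])-p)
    t=(r.inv()*R.from_euler('xyz',[-90,0,yaw],degrees=True)).as_rotvec()
    print(tag,'mm',(d*1e3).round(1),'rad',t.round(4),'len',round(np.linalg.norm(d)*1e3),'deg',np.degrees(np.linalg.norm(t)).round(1))
def labels(im,z=.008,lo=190,hi=290,left=150,right=300):
    hsv=cv2.cvtColor(im,cv2.COLOR_RGB2HSV); m=cv2.inRange(hsv,(14,60,110),(32,255,255)); m[:lo]=0;m[hi:]=0;m[:,right:]=0;m[:,:left]=0
    for c in cv2.findContours(m,0,2)[0]:
        if cv2.contourArea(c)<60: continue
        P=ray('top',c[:,0],z)[:,:2].astype(np.float32)
        (cx,cy),(w,h),an=cv2.minAreaRect(P); d=cv2.fitLine(P,2,0,.01,.01)[:2,0]; d*=np.sign(d[0])
        th=np.degrees(np.arctan2(d[1],d[0])); g=np.array([cx,cy])-.045*d
        print('label',np.round([cx,cy,w,h],4),'dir',th.round(1),'grasp',g.round(4))
E
python3 - <<'E'
from h import *
go(.55,.0502,.12,101.8)
E
python3 -m crank '0 0 0 0 -0.1 0' 0.2 40; python3 -c "
from h import *
print(bot.get_obs()['q'])"
```

```text
mm [-313.5   86.9 -499.2] rad [-3.000e-04 -5.568e-01 -1.200e-03] len 596 deg 31.9
time: 0.2
ee_pos: [0.1889, 0.5163, 0.2067]
tcp_rot: [-90.0, 0.1, 75.7]
wrist_force: [-0.4, -0.8, 0.4]
opening: 0.073
[6.99015639e+01 5.00014630e+00 1.00476579e+01 9.50986008e+01
 1.01250255e-03 8.42330116e+01]
```

```bash
python3 -c "
from h import *
go(.55,.0502,.10,101.8)"
```

```text
mm [-362.2  107.  -465.2] rad [-3.000e-04 -4.561e-01 -8.000e-04] len 599 deg 26.1
```

```bash
A='-.2 .04 -.26 0 0 0'; python3 -m crank '-.2 .04 -.26 0 0 0;-.2 .04 -.26 0 0 0;-.2 .04 -.26 0 0 0;-.2 .04 -.26 0 0 0;-.2 .04 -.26 0 0 0;-.2 .04 -.26 0 0 0;-.2 .04 -.26 0 0 0;-.2 .04 -.26 0 0 0' | head -2
python3 -m crank '-.162 .067 -.205 0 -.456 0;-.162 .067 -.205 0 -.456 0;-.162 .067 -.205 0 -.456 0;-.162 .067 -.205 0 -.456 0;-.162 .067 -.205 0 -.456 0;-.162 .067 -.205 0 -.456 0;-.162 .067 -.205 0 -.456 0'
python3 - <<'E'
from h import *
im=snap('top','t1');s=snap('side','s1'); labels(im)
print(bot.get_obs()['q'].round(1)); go(.55,.0502,.013,101.8)
p,_=tool(); print(proj('side',p),proj('top',p))
cv2.imwrite('pics/c1.png',np.hstack([cv2.resize(im[130:290,140:340],None,fx=2,fy=2),cv2.resize(s[140:300,150:350],None,fx=2,fy=2)])[:,:,::-1])
E
```

```text
time: 1.0
ee_pos: [0.3926, 0.2554, 0.1663]
time: 1.7
ee_pos: [0.5505, 0.0479, 0.0979]
tcp_rot: [-89.8, 0.0, 101.6]
wrist_force: [-0.8, 0.7, 0.1]
opening: 0.0339
label [0.5656 0.2555 0.1789 0.0341] dir 20.0 grasp [0.5233 0.2402]
[ 5.2  4.5 -2.3 83.3  0.  -6.4]
 mm [-0.5 86.5 -0.7] rad [-0.0016 -0.0019  0.0006] len 87 deg 0.1
[[234.08226623 229.40932025]] [[254.97536534 237.18081174]]
```

View pics/c1.png

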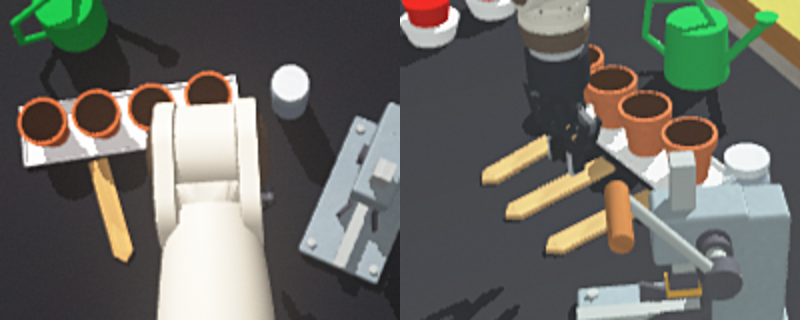

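The tool is above label 1 and clear of the pots, but the jaws are too narrow, so I open them to about 55 mm, go down and grip.

```bash
python3 -m crank '0 .05 0 0 0 0;0 .05 0 0 0 0;0 .086 0 0 0 0;0 .086 0 0 0 0;0 .086 0 0 0 0' -0.3 40
python3 -m crank '0 0 0 0 0 0;0 0 0 0 0 0;0 0 0 0 0 0;0 0 0 0 0 0;0 0 0 0 0 0;0 0 0 0 0 0' 1 50
```

```text
time: 2.3
ee_pos: [0.5495, 0.0513, 0.0159]
tcp_rot: [-90.0, -0.0, 101.8]
wrist_force: [-0.5, -0.4, 1.4]
opening: 0.0554
time: 2.9
ee_pos: [0.5496, 0.0504, 0.0142]
tcp_rot: [-90.0, -0.0, 101.8]
wrist_force: [1.4, 0.1, -0.5]
opening: -0.0001
```

```bash
python3 - <<'E'
from h import *
s=snap('side','s2')
print(proj('side',tool()[0]))
cv2.imwrite('pics/c2.png',cv2.resize(s[170:290,170:330],None,fx=4,fy=4)[:,:,::-1])
E
```

```text
[[236.49223074 254.80824811]]
```

View pics/c2.png

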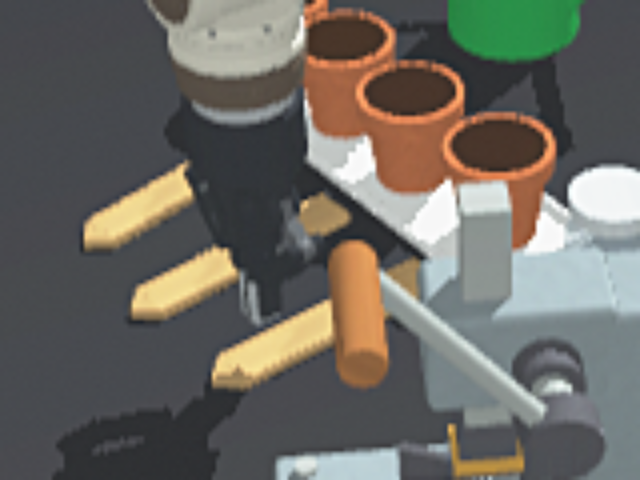

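```bash
python3 - <<'E'
from h import *
c=lambda u,v:((u+.5)/4-.5+170,(v+.5)/4-.5+170)
print('side label1 tail tip',ray('side',c(230,380),.004).round(4),'head-ish',ray('side',c(400,275),.008).round(4))
print('proj label center/tip', [( (proj('side',p)[0]-170)*4).round() for p in ((.594,.0594,.008),(.506,.041,.004),(.55,.05,.004),(.55,.05,.0))])
print('finger lit tip (265,320) if at z=.005',ray('side',c(265,322),.005).round(4), 'z=.03',ray('side',c(265,322),.03).round(4))
o=bot.get_obs();print(o['q'],o['wrist_force'])
E
```

```text
side label1 tail tip [[0.5162 0.0371 0.004 ]] head-ish [[0.6615 0.0774 0.008 ]]
proj label center/tip [array([321., 318.]), array([212., 380.]), array([268., 351.]), array([268., 356.])]
finger lit tip (265,320) if at z=.005 [[0.5597 0.0794 0.005 ]] z=.03 [[0.5493 0.0511 0.03  ]]
[ 5.23598442e+00  5.96905740e+00 -1.02486903e+01  7.37876234e+01
  7.36484810e-04 -6.51314695e+00] [ 0.51495406 -0.41079738  0.57122124]
```

```bash
for i in 1 2 3; do :; done
python3 -m crank '0 .002 0 0 0 0;0 .004 0 0 0 0;0 .004 0 0 0 0' | egrep 'pos|force'
python3 -m crank '0 .002 0 0 0 0;0 .002 0 0 0 0;0 .002 0 0 0 0' | egrep 'pos|force'
python3 - <<'E'
from h import *
s=snap('side','s3')
cv2.imwrite('pics/c3.png',cv2.resize(s[200:280,200:300],None,fx=7,fy=7,interpolation=2)[:,:,::-1])
q=lambda p:((proj('side',p)[0]-200)*7).round()
p,r=tool();print(q(p),q(p-[0,0,.011]))
E
```

```text
ee_pos: [0.5493, 0.0504, 0.0097]
wrist_force: [-0.8, 0.4, -0.7]
ee_pos: [0.5496, 0.0504, 0.0081]
wrist_force: [0.6, -0.4, 0.1]
[257. 395.] [259. 417.]
```

View pics/c3.png

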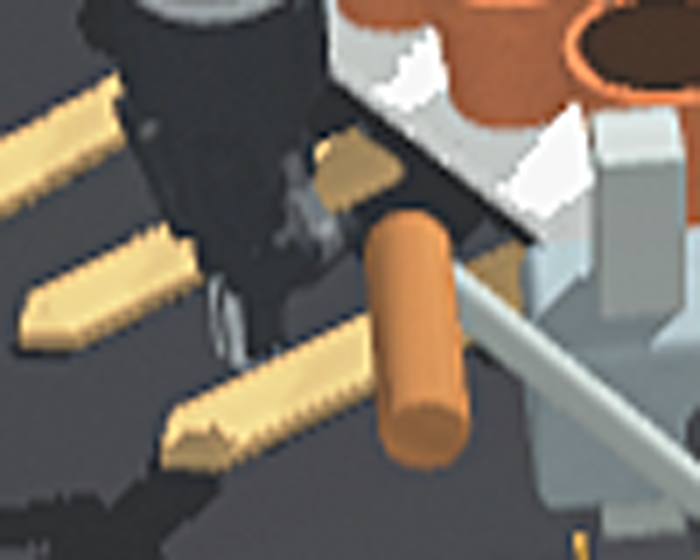

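```bash
python3 - <<'E'
from h import *
q=lambda p:((proj('side',p)[0]-200)*7).round()
p,r=tool()
for z in (0,.02,.04,.06,.08,.1): print(z,q([p[0],p[1],z]))
for n in ('top','side'):
  print(n,[k+':'+str(np.round(v,4)) for k,v in vision.get_calibration(n).items()])
s0=cv2.imread('pics/s0.png'); print(proj('side',[.18895,.5163,.2065]),proj('side',[.18895,.5163,.1955]))
E
python3 -m crank '0 .002 0 0 0 0;0 .002 0 0 0 0;0 .002 0 0 0 0' | egrep 'pos|force'
python3 -m crank '0 .002 0 0 0 0;0 .002 0 0 0 0;0 .002 0 0 0 0' | egrep 'pos|force'
```

```text
0 [258. 412.]
0.02 [255. 372.]
0.04 [251. 331.]
0.06 [247. 290.]
0.08 [243. 248.]
0.1 [239. 205.]
top ['fx:411.1261', 'fy:411.1261', 'cx:278.3228', 'cy:208.9728', 'rvec:[ 2.1394 -2.0832  0.2194]', 'tvec:[-0.0368  0.6469  1.2623]']
side ['fx:505.7626', 'fy:505.7626', 'cx:283.5436', 'cy:215.9429', 'rvec:[ 2.1462 -0.5402  0.2556]', 'tvec:[-0.5874  0.2977  1.1148]']
[[ 49.17570323 149.12793614]] [[ 50.28509225 152.54849501]]
ee_pos: [0.5496, 0.0504, 0.0061]
wrist_force: [0.2, -0.2, 0.9]
ee_pos: [0.5495, 0.0504, 0.0041]
wrist_force: [-0.2, -0.9, 0.0]
```

```bash
python3 - <<'E'
from h import *
print('base',proj('top',[0,0,0]),proj('side',[0,0,0]))
t=cv2.imread('pics/t0.png');s=cv2.imread('pics/s0.png')
p=np.array([.18895,.5163,.2065]);print(proj('top',p),proj('side',p))
A=cv2.resize(t[340:420,0:100],None,fx=4,fy=4,interpolation=2);B=cv2.resize(s[90:170,0:100],None,fx=4,fy=4,interpolation=2)
for I,n,o in((A,'top',(0,340)),(B,'side',(0,90))):
    for k in range(3):
        u=((proj(n,p+[0,0,[0,-.011,.06][k]])[0]-o+.5)*4).astype(int); cv2.circle(I,tuple(u.tolist()),3,[(0,0,255),(0,255,0),(255,0,0)][k],-1)
cv2.imwrite('pics/c4.png',np.hstack([A,B]))
E
```

```text
base [[266.34625803 419.65743414]] [[ 17.0734529  351.01979495]]
[[ 73.89563212 360.53434966]] [[ 49.17570323 149.12793614]]
```

View pics/c4.png

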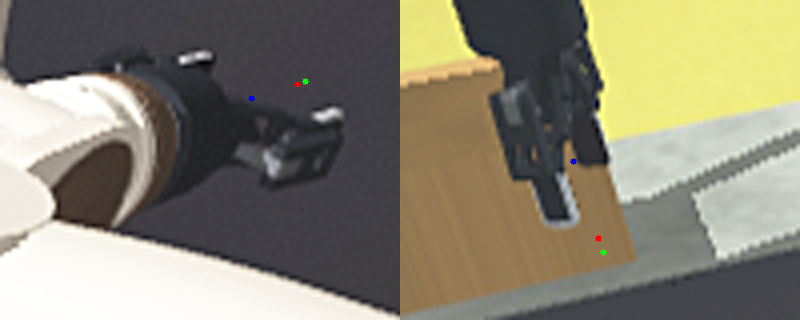

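The fingertips show about 28 mm farther back along the tool than the reported TCP implies. I'll check that by touching down gently on the label.

```bash
python3 -m crank '0 .002 0 0 0 0;0 .004 0 0 0 0;0 .004 0 0 0 0;0 .004 0 0 0 0' | egrep 'pos|force'
python3 -m crank '0 .002 0 0 0 0;0 .004 0 0 0 0;0 .004 0 0 0 0' | egrep 'pos|force'
python3 -m crank '0 .001 0 0 0 0;0 .002 0 0 0 0;0 .002 0 0 0 0' | egrep 'pos|force'
python3 -m crank '0 .001 0 0 0 0;0 .002 0 0 0 0;0 .002 0 0 0 0' | egrep 'pos|force'
```

```text
ee_pos: [0.5495, 0.0504, 0.0001]
wrist_force: [-0.2, -0.4, -0.0]
ee_pos: [0.5494, 0.0504, -0.0042]
wrist_force: [-0.3, -0.2, -1.1]
ee_pos: [0.5495, 0.0504, -0.006]
wrist_force: [-0.1, 0.3, 0.6]
ee_pos: [0.5495, 0.0504, -0.008]
wrist_force: [-0.2, 0.9, 1.0]
```

```bash
python3 -m crank '0 .001 0 0 0 0;0 .002 0 0 0 0;0 .002 0 0 0 0' | egrep 'pos|force'
python3 -m crank '0 .001 0 0 0 0;0 .002 0 0 0 0;0 .002 0 0 0 0' | egrep 'pos|force'
python3 -m crank '0 .001 0 0 0 0;0 .002 0 0 0 0;0 .002 0 0 0 0' | egrep 'pos|force'
python3 - <<'E'
from h import *
s=snap('side','s4')
I=cv2.resize(s[200:280,200:300],None,fx=7,fy=7,interpolation=2)[:,:,::-1].copy()
q=lambda p:((proj('side',p)[0]-200+.5)*7).astype(int)
p,r=tool()
for z,c in((.0,(0,0,255)),(.008,(0,255,0)),(.02,(255,0,0))): cv2.circle(I,tuple(q([p[0],p[1],z]).tolist()),3,c,-1)
cv2.imwrite('pics/c5.png',I)
E
```

```text
ee_pos: [0.5495, 0.0504, -0.01]
wrist_force: [1.1, -0.7, 0.0]
ee_pos: [0.5495, 0.0504, -0.012]
wrist_force: [-0.1, 0.2, 0.1]
ee_pos: [0.5495, 0.0504, -0.014]
wrist_force: [-0.3, -0.1, -0.2]
```

View pics/c5.png

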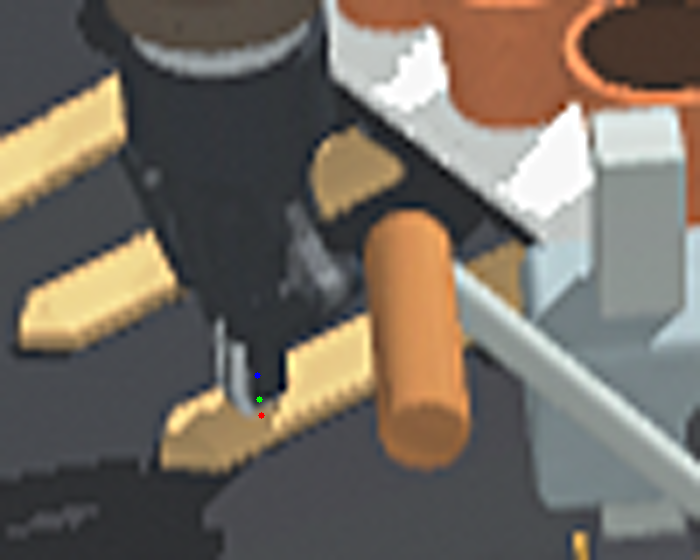

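```bash
python3 -m crank '0 .001 0 0 0 0;0 .001 0 0 0 0;0 .001 0 0 0 0' | egrep 'pos|force'
python3 -m crank '0 .001 0 0 0 0;0 .001 0 0 0 0;0 .001 0 0 0 0' | egrep 'pos|force'
python3 -m crank '0 .001 0 0 0 0;0 .001 0 0 0 0;0 .001 0 0 0 0' | egrep 'pos|force'
python3 -m crank '0 .001 0 0 0 0;0 .001 0 0 0 0;0 .001 0 0 0 0' | egrep 'pos|force'
```

```text
ee_pos: [0.5496, 0.0504, -0.0148]
wrist_force: [0.2, 0.8, 0.2]
ee_pos: [0.5496, 0.0504, -0.0158]
wrist_force: [-0.5, -1.0, -0.1]
ee_pos: [0.5497, 0.0504, -0.016]
wrist_force: [-3.1, -1.3, 6.6]
ee_pos: [0.5498, 0.0504, -0.0161]
wrist_force: [-6.4, -1.4, 14.9]
```

Contact with the label top (z = 8 mm) came at reported z = −0.016. So the true tips are at reported z + 24 mm, meaning the reported TCP sits about 35 mm too low. I'll use that from here on.

```bash
python3 -m crank '0 -.025 0 0 0 0;0 -.025 0 0 0 0;0 -.025 0 0 0 0;0 -.025 0 0 0 0' -0.3 40|egrep 'pos|open'
python3 -m crank '0 .017 0 0 0 0;0 .029 0 0 0 0;0 .031 0 0 0 0;0 .031 0 0 0 0'|egrep 'pos|open|force'
python3 -m crank '0 0 0 0 0 0;0 0 0 0 0 0;0 0 0 0 0 0;0 0 0 0 0 0;0 0 0 0 0 0;0 0 0 0 0 0' 1 50
```

```text
ee_pos: [0.5492, 0.0504, 0.0065]
opening: 0.0552
ee_pos: [0.549, 0.0504, -0.0246]
wrist_force: [0.1, 0.5, 0.6]
opening: 0.0556
time: 9.05
ee_pos: [0.5502, 0.0505, -0.0229]
tcp_rot: [-90.1, 0.0, 101.8]
wrist_force: [-0.1, -0.2, 6.5]
opening: 0.0304
```

```bash
python3 -m crank '0 -.05 0 0 0 0;0 -.09 0 0 0 0;0 -.09 0 0 0 0' |egrep 'pos|open'
python3 -c "
from h import *
x,y=press(-.195); go(x,y,.067,67.91)"
```

```text
ee_pos: [0.5525, 0.0507, 0.0722]
opening: 0.0299
 mm [-116.4    3.9  163.1] rad [0.0086 0.5908 0.0016] len 200 deg 33.9
```

```bash
python3 -m crank '-.116 .002 .163 0 .3 0;-.116 .002 .163 0 .3 0;-.116 .002 .163 0 .59 0;-.116 .002 .163 0 .59 0;-.116 .002 .163 0 .59 0;-.116 .002 .163 0 .59 0;-.116 .002 .163 0 .59 0' |egrep 'time|pos|rot|open'
python3 - <<'E'
from h import *
im=snap('top','t2');s=snap('side','s5'); 
print(bot.get_obs()['ee_pos'])
x,y=press(-.195); go(x,y,.026,67.91)
cv2.imwrite('pics/c6.png',np.hstack([cv2.resize(im[160:310,260:400],None,fx=2.8,fy=2.8),cv2.resize(s[200:350,190:330],None,fx=2.8,fy=2.8)])[:,:,::-1])
E
```

```text
time: 10.05
ee_pos: [0.4141, -0.096, 0.064]
tcp_rot: [-90.0, -0.0, 68.0]
opening: 0.0301
[ 0.41422054 -0.09562557  0.06395043]
 mm [ 0.1 37.9 -2.5] rad [-0.0004  0.0029  0.    ] len 38 deg 0.2
```

View pics/c6.png

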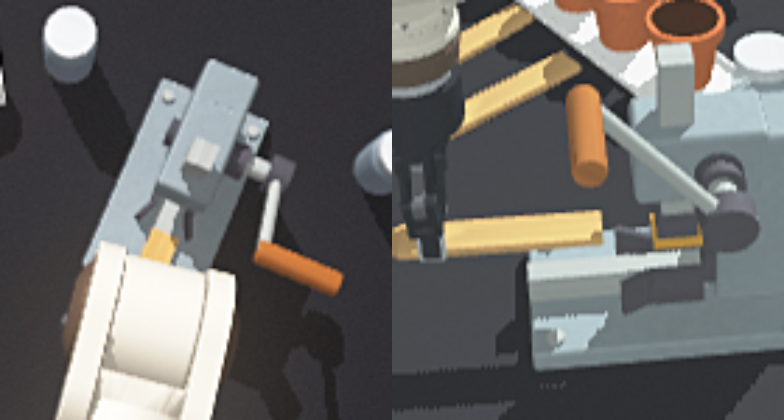

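```bash
cat >> h.py <<'E'
def held(im,side=False,box=(300,335,225,262),dz=.0309):
    # visible part of held label in top view -> press frame
    z=bot.get_obs()['ee_pos'][2]+dz
    hsv=cv2.cvtColor(im,cv2.COLOR_RGB2HSV); m=cv2.inRange(hsv,(14,60,110),(32,255,255))
    k=np.zeros_like(m); k[box[2]:box[3],box[0]:box[1]]=255; m&=k
    c=max(cv2.findContours(m,0,1)[0],key=cv2.contourArea)
    P=ray('top',c[:,0],z)[:,:2]-P0; a=np.radians(YP); Q=P@np.array([[np.cos(a),-np.sin(a)],[np.sin(a),np.cos(a)]])
    print('n',len(Q),'x',np.percentile(Q[:,0],[0,50,95,100]).round(4))
    for x0 in np.arange(Q[:,0].min(),Q[:,0].max(),.006):
        y=Q[(Q[:,0]>=x0)&(Q[:,0]<x0+.006),1]
        if len(y)>1: print(round(x0+.003,3),y.min().round(4),y.max().round(4))
E
python3 - <<'E'
from h import *
im=cv2.imread('pics/t2.png')[:,:,::-1].copy(); held(im)
E
```

```text
n 38 x [-0.0978 -0.0811 -0.0635 -0.0628]
-0.095 -0.0193 0.0138
-0.089 -0.0182 0.0134
-0.083 -0.0186 0.0129
-0.077 -0.0191 0.0125
-0.071 -0.0168 0.0137
-0.065 -0.0184 0.0132
```

```bash
python3 -m crank '.002 .03 0 0 0 0;.002 .040 0 0 0 0;.002 .040 0 0 0 0;.002 .040 -.02 0 0 0;.002 .040 -.02 0 0 0' |egrep 'time|pos|rot|open|force'
python3 - <<'E'
from h import *
im=snap('top','t3'); held(im,box=(300,340,205,262))
E
python3 -m crank '0 0 -.015 0 0 0;0 0 -.025 0 0 0;0 0 -.035 0 0 0;0 0 -.035 0 0 0' |egrep 'time|pos|rot|open|force'
```

```text
time: 10.65
ee_pos: [0.4347, -0.1023, 0.0251]
tcp_rot: [-90.1, -0.0, 68.0]
wrist_force: [-0.2, -0.2, 0.1]
opening: 0.0302
n 33 x [-0.0694 -0.055  -0.0417 -0.0404]
-0.066 -0.0147 0.0155
-0.06 -0.0176 0.015
-0.054 -0.0169 0.0146
-0.048 -0.0156 0.0158
-0.042 -0.0161 0.0153
time: 11.1
ee_pos: [0.4662, -0.1154, 0.0243]
tcp_rot: [-90.0, -0.0, 68.0]
wrist_force: [1.0, 0.4, -1.0]
opening: 0.03
```

```bash
python3 -m crank '0 0 -.008 0 0 0;0 0 -.016 0 0 0;0 0 -.022 0 0 0;0 0 -.022 0 0 0' |egrep 'time|pos|rot|open|force'
python3 -m crank '0 .001 -.002 0 0 0;0 .0015 -.004 0 0 0;0 .002 -.004 0 0 0' |egrep 'time|pos|rot|open|force'
python3 -m crank '0 0 -.002 0 0 0;0 0 -.002 0 0 0' |egrep 'time|pos|rot|open|force'
```

```text
time: 11.5
ee_pos: [0.4865, -0.1237, 0.0241]
tcp_rot: [-90.0, 0.0, 67.9]
wrist_force: [0.2, 0.1, -0.5]
opening: 0.0299
time: 11.8
ee_pos: [0.4895, -0.125, 0.0221]
tcp_rot: [-90.0, 0.0, 67.9]
wrist_force: [0.1, 0.7, 0.2]
opening: 0.0302
time: 12.0
ee_pos: [0.4899, -0.1251, 0.0221]
tcp_rot: [-89.8, 0.0, 68.0]
wrist_force: [-7.2, 3.8, 4.1]
opening: 0.0302
```

```bash
python3 -m crank '0 0 .001 0 0 0;0 0 .001 0 0 0;0 0 .001 0 0 0' -0.3 50 |egrep 'pos|open|force'
python3 -m crank '0 -.04 0 0 0 0;0 -.09 .01 0 0 0;0 -.14 .02 0 0 0;0 -.19 .02 0 0 0;0 -.24 .02 0 0 0;0 -.28 .02 0 0 0;0 -.28 .02 0 0 0' |egrep 'time|pos|open|force'
python3 - <<'E'
from h import *
im=snap('top','t4'); snap('side','s6')
x,y=press(-.073,-.13); go(x,y,.30,67.91)
E
```

```text
ee_pos: [0.4906, -0.1254, 0.0223]
wrist_force: [0.3, 0.4, 0.8]
opening: 0.0556
time: 13.0
ee_pos: [0.4731, -0.1182, 0.3082]
wrist_force: [0.8, 0.1, -0.3]
opening: 0.0557
 mm [-131.2    3.   -62. ] rad [0.0021 0.0007 0.0002] len 145 deg 0.1
```

```bash
python3 -m crank '-.045 0 0 0 0 0;-.09 0 0 0 0 0;-.131 0 -.01 0 0 0;-.131 .003 -.06 0 0 0;-.131 .003 -.062 0 0 0;-.131 .003 -.062 0 0 0' 1 50|egrep 'time|pos|open|force'
python3 - <<'E'
from h import *
im=snap('top','t5'); s=snap('side','s7')
x,y=press(-.073,-.13); go(x,y,.30,67.91)
cv2.imwrite('pics/c7.png',np.hstack([cv2.resize(im[160:310,260:400],None,fx=2.8,fy=2.8),cv2.resize(s[130:350,190:350],None,fx=1.91,fy=1.91)])[:420,:,::-1])
E
```

```text
time: 13.7
ee_pos: [0.4804, -0.2629, 0.2958]
wrist_force: [-1.3, 0.2, 0.9]
opening: 0.0001
 mm [-0.4 -1.4 -1.3] rad [-0.0014  0.0011  0.0001] len 2 deg 0.1
```

View pics/c7.png

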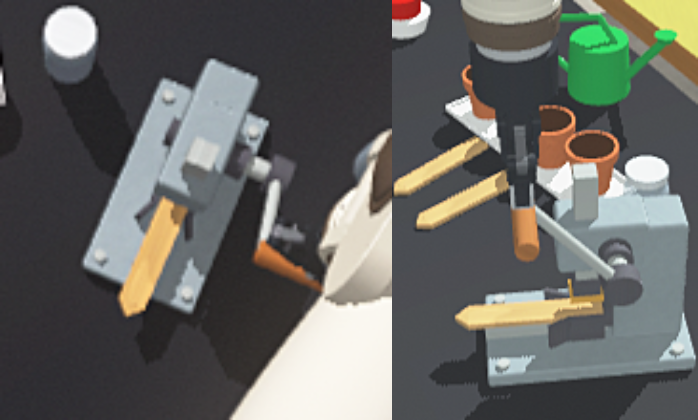

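```bash
python3 - <<'E'
from h import *
im=cv2.imread('pics/t5.png')[:,:,::-1].copy()
import h
h.bot=type('B',(),{'get_obs':staticmethod(lambda:{'ee_pos':[0,0,.053-.0309]})}); held(im,box=(295,340,215,275))
E
python3 -m crank '0 .012 0 0 0 0;0 .022 .010 0 0 0;0 .032 .019 0 0 0;0 .055 .035 0 0 0;0 .080 .047 0 0 0' |egrep 'time|pos|open|force'
```

```text
n 93 x [-0.1614 -0.088  -0.0213 -0.0193]
-0.158 -0.0027 0.0055
-0.152 -0.0102 0.0109
-0.146 -0.0148 0.0163
-0.14 -0.0153 0.0158
-0.134 -0.0158 0.017
-0.128 -0.0163 0.0166
-0.122 -0.015 0.0161
-0.116 -0.0155 0.0157
-0.11 -0.016 0.0152
-0.104 -0.0148 0.0165
-0.098 -0.0165 0.016
-0.092 -0.0158 0.0155
-0.086 -0.0163 0.0151
-0.08 -0.015 0.0134
-0.074 -0.0168 0.0159
-0.068 -0.016 0.0154
-0.062 -0.0148 0.0137
-0.056 -0.0165 0.0162
-0.05 -0.017 0.0157
-0.044 -0.0163 0.014
-0.038 -0.015 0.0153
-0.032 -0.0155 0.016
-0.026 -0.016 0.0156
-0.02 -0.0148 0.0139
time: 14.3
ee_pos: [0.4356, -0.2439, 0.2199]
wrist_force: [0.3, -0.6, -0.2]
opening: -0.0001
```

```bash
python3 - <<'E'
from h import *
im=snap('top','t6'); s=snap('side','s8')
cv2.imwrite('pics/c8.png',np.hstack([cv2.resize(im[200:290,300:400],None,fx=4,fy=4),cv2.resize(s[180:270,210:310],None,fx=4,fy=4)])[:,:,::-1])
E
```

```text
(no output)
```

View pics/c8.png

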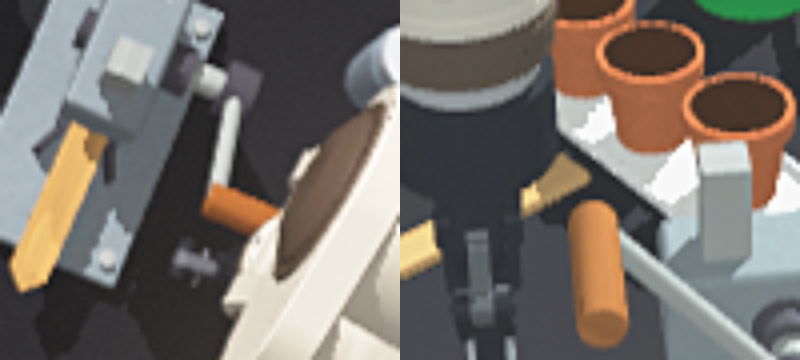

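Instead of catching the handle, the finger passed in front of it (towards the robot) and the lever stayed up. I'll triangulate the handle and compare.

```bash
python3 - <<'E'
from h import *
def tri(a,b):
    Ps=[]
    for n in('top','side'):
        K,M,t=cal(n); Ps.append(K@np.c_[M,t])
    X=cv2.triangulatePoints(Ps[0],Ps[1],np.array(a,float).reshape(2,1),np.array(b,float).reshape(2,1))[:,0]; return X[:3]/X[3]
def tp(P):
    a=np.radians(YP); d=P[:2]-P0; return np.round([d[0]*np.cos(a)+d[1]*np.sin(a),-d[0]*np.sin(a)+d[1]*np.cos(a),P[2]],4)
T=cv2.imread('pics/t0.png');S=cv2.imread('pics/s0.png')
E=[]
for I,b in((T,(340,395,240,270)),(S,(245,275,225,270))):
    hsv=cv2.cvtColor(I,cv2.COLOR_BGR2HSV); m=cv2.inRange(hsv,(5,130,80),(15,255,255)); k=np.zeros_like(m);k[b[2]:b[3],b[0]:b[1]]=255;m&=k
    c=max(cv2.findContours(m,0,1)[0],key=cv2.contourArea)
    r=cv2.minAreaRect(c);print(r); bx=cv2.boxPoints(r); E.append(r[0])
X=tri(*E);print('handle',X,tp(X))
# tip in s8 : lit fingertips near bottom; project candidates
p,_=tool();print('tool',tp(p),'proj side',proj('side',p+[0,0,.024]),'top',proj('top',p+[0,0,.024]))
p=np.array([.4804,-.2629,.2972]);print('s7 tip side',proj('side',p+[0,0,.024]),'top',proj('top',p+[0,0,.024]))
E
```

```text
((366.03448486328125, 255.08621215820312), (32.43268966674805, 9.32275676727295), 23.198591232299805)
((258.7926940917969, 247.63417053222656), (35.448524475097656, 12.478763580322266), 83.6598129272461)
handle [ 0.48311189 -0.25382129  0.28718279] [-0.0742 -0.1208  0.2872]
tool [-0.1237 -0.1292  0.2172] proj side [[234.20641579 271.07014959]] top [[358.73942893 274.96197431]]
s7 tip side [[259.01731352 236.35876043]] top [[372.3669091  255.18435991]]
```

```bash
python3 - <<'E'
from h import *
t=cv2.imread('pics/t5.png');s=cv2.imread('pics/s7.png');s8=cv2.imread('pics/s8.png')
p=np.array([.4804,-.2629,.2972]);q=np.array([.4356,-.2439,.2199])
out=[]
for I,n,p,o in((t,'top',p,(330,190)),(s,'side',p,(220,180)),(s8,'side',q,(190,200))):
    C=cv2.resize(I[o[1]:o[1]+80,o[0]:o[0]+66],None,fx=4,fy=4,interpolation=2)
    for d,c in((0,(0,0,255)),(.024,(0,255,0)),(.06,(255,0,0))):
        cv2.circle(C,tuple(((proj(n,p+[0,0,d])[0]-o+.5)*4).astype(int).tolist()),2,c,-1)
    out.append(C)
cv2.imwrite('pics/c9.png',np.hstack(out))
E
```

```text
(no output)
```

View pics/c9.png

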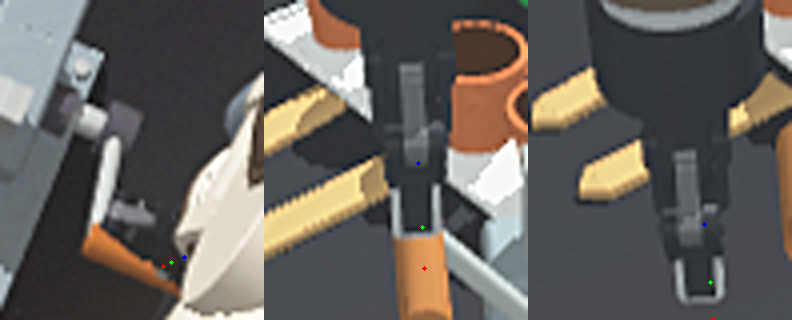

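The triangulated handle agrees with the model. The error was mine: the arc rows were 12 mm too high, so the finger skimmed over the bar. I'll go back above the handle and repeat with corrected rows.

```bash
python3 -m crank '0 -.05 0 0 0 0;0 -.085 0 0 0 0;0 -.085 -.02 0 0 0;0 -.082 -.052 0 0 0;0 -.082 -.052 0 0 0;0 -.082 -.052 0 0 0' |egrep 'time|pos|open|force'
python3 -c "
from h import *
x,y=press(-.070,-.128); go(x,y,.30,67.91)"
```

```text
time: 15.0
ee_pos: [0.4851, -0.2641, 0.302]
wrist_force: [0.5, -0.6, -0.5]
opening: 0.0005
 mm [1.6 2.  1.6] rad [ 0.0006  0.0014 -0.0001] len 3 deg 0.1
```

```bash
python3 -m crank '0 .018 .001 0 0 0;0 .026 .002 0 0 0;0 .030 .006 0 0 0;0 .038 .013 0 0 0;0 .046 .021 0 0 0;0 .057 .029 0 0 0;0 .069 .037 0 0 0' |egrep 'time|pos|open|force'
python3 - <<'E'
from h import *
s=snap('side','s9')
hsv=cv2.cvtColor(s,cv2.COLOR_RGB2HSV); m=cv2.inRange(hsv,(5,130,80),(15,255,255));k=np.zeros_like(m);k[225:310,215:285]=255;m&=k
c=max(cv2.findContours(m,0,1)[0],key=cv2.contourArea);print(cv2.minAreaRect(c))
a=np.radians(30);x,y=press(.03-.16*np.cos(a),-.1208);print('expect',proj('side',[x,y,.165+.16*np.sin(a)]))
E
```

```text
time: 15.7
ee_pos: [0.4487, -0.2496, 0.2351]
wrist_force: [-7.1, 4.3, 11.9]
opening: 0.0001
((242.5, 274.0), (11.0, 18.0), 0.0)
expect [[241.93348614 265.9918738 ]]
```

```bash
python3 -m crank '0 .013 .006 0 0 0;0 .025 .012 0 0 0;0 .038 .016 0 0 0;0 .052 .019 0 0 0;0 .066 .021 0 0 0;0 .080 .0216 0 0 0;0 .094 .021 0 0 0' |egrep 'time|pos|open|force'
python3 -m crank '0 .003 0 0 0 0;0 .005 0 0 0 0;0 .007 0 0 0 0;0 .007 0 0 0 0' |egrep 'time|pos|open|force'
```

```text
time: 16.45
ee_pos: [0.43, -0.2422, 0.1398]
wrist_force: [-6.0, 2.0, 9.0]
opening: 0.0001
time: 16.85
ee_pos: [0.4303, -0.2423, 0.1328]
wrist_force: [-4.3, 1.8, 6.7]
opening: 0.0003
```

```bash
python3 -m crank '0 .002 0 0 0 0;0 .002 0 0 0 0' |egrep 'pos|force'
python3 -m crank '0 .002 0 0 0 0;0 .002 0 0 0 0' |egrep 'pos|force'
python3 -m crank '0 .002 0 0 0 0;0 .002 0 0 0 0' |egrep 'pos|force'
```

```text
ee_pos: [0.4303, -0.2423, 0.1321]
wrist_force: [-8.4, 3.0, 14.4]
ee_pos: [0.4304, -0.2424, 0.1316]
wrist_force: [-10.2, 5.1, 24.8]
ee_pos: [0.4305, -0.2425, 0.1311]
wrist_force: [-13.8, 6.7, 36.2]
```

```bash
python3 -m crank '0 0 0 0 0 0;0 0 0 0 0 0;0 -.027 0 0 0 0;0 -.055 -.002 0 0 0;0 -.082 -.009 0 0 0;0 -.107 -.021 0 0 0;0 -.130 -.037 0 0 0;0 -.150 -.056 0 0 0' |egrep 'time|pos|force'
python3 -m crank '0 -.03 -.002 0 0 0;0 -.06 -.002 0 0 0;.05 -.07 -.002 0 0 0;.10 -.07 .02 0 0 0;.13 -.07 .05 0 0 0;.13 -.07 .05 0 0 0' -0.3 50 |egrep 'time|pos|force'
python3 - <<'E'
from h import *
im=snap('top','t7')
hsv=cv2.cvtColor(im,cv2.COLOR_RGB2HSV); m=cv2.inRange(hsv,(5,130,80),(15,255,255));k=np.zeros_like(m);k[225:300,330:400]=255;m&=k
c=max(cv2.findContours(m,0,1)[0],key=cv2.contourArea);print('handle',cv2.minAreaRect(c))
x,y=press(-.115); go(x,y,.10,67.91,'above tail'); go(x,y,.0225,67.91,'grip')
labels(im)
E
```

```text
time: 18.25
ee_pos: [0.4828, -0.2635, 0.2781]
wrist_force: [0.2, 0.6, 0.2]
time: 18.85
ee_pos: [0.4834, -0.1202, 0.3474]
wrist_force: [-0.7, -0.3, 0.2]
handle ((380.8500061035156, 260.95001220703125), (0.9486832022666931, 6.324554920196533), 18.434947967529297)
above tail mm [ -1.8 247.1  -7. ] rad [0.0028 0.0042 0.0004] len 247 deg 0.3
grip mm [ -1.8 324.6  -6.8] rad [0.0028 0.0042 0.0004] len 325 deg 0.3
label [0.5656 0.2554 0.1789 0.0337] dir 19.5 grasp [0.5232 0.2404]
label [0.5708 0.1567 0.1786 0.0341] dir 13.9 grasp [0.5272 0.1458]
```

```bash
python3 -m crank '-.002 .05 -.002 0 0 0;-.002 .10 -.006 0 0 0;-.002 .15 -.007 0 0 0;-.002 .20 -.007 0 0 0;-.002 .25 -.007 0 0 0;-.002 .28 -.007 0 0 0;-.002 .28 -.007 0 0 0;-.002 .28 -.007 0 0 0' |egrep 'time|pos|force|open'
python3 -c "
from h import *
go(.4902,-.1252,.0223,67.91,'grip')"
```

```text
time: 19.7
ee_pos: [0.4913, -0.1295, 0.0664]
wrist_force: [0.5, -0.6, 0.7]
opening: 0.0549
grip mm [ 3.6 44.1  2.6] rad [ 0.0006 -0.0001 -0.    ] len 44 deg 0.0
```

```bash
python3 -m crank '.0035 .02 .0025 0 0 0;.0035 .044 .0025 0 0 0;.0035 .044 .0025 0 0 0;.0035 .044 .0025 0 0 0' |egrep 'time|pos|force|open'
python3 -m crank '0 0 0 0 0 0;0 0 0 0 0 0;0 0 0 0 0 0;0 0 0 0 0 0;0 0 0 0 0 0' 1 50 |egrep 'time|pos|force|open'
python3 -m crank '0 -.002 0 0 0 0;0 -.003 .03 0 0 0;0 -.004 .07 0 0 0;0 -.005 .095 0 0 0;0 -.04 .11 0 0 0;0 -.06 .11 0 0 0;0 -.06 .11 0 0 0' |egrep 'time|pos|force|open'
python3 -c "
from h import *
go(.5495,.0504,.06,101.8,'place above')"
```

```text
time: 20.1
ee_pos: [0.4912, -0.1251, 0.0235]
wrist_force: [-0.1, -0.7, 0.8]
opening: 0.0557
time: 20.6
ee_pos: [0.4914, -0.1251, 0.0235]
wrist_force: [-1.5, -0.0, 7.8]
opening: 0.0298
time: 21.3
ee_pos: [0.3897, -0.0836, 0.0847]
wrist_force: [0.5, -0.2, -0.3]
opening: 0.03
place above mm [184.1  25.5 -97.8] rad [ 0.0058 -0.5905 -0.0007] len 210 deg 33.8
```

```bash
python3 -m crank '.184 .02 -.098 0 -.3 0;.184 .02 -.098 0 -.3 0;.184 .02 -.098 0 -.59 0;.184 .02 -.098 0 -.59 0;.184 .02 -.098 0 -.59 0;.184 .02 -.098 0 -.59 0;.184 .02 -.098 0 -.59 0' |egrep 'time|pos|open|rot'
python3 -c "
from h import *
go(.5495,.0504,-.020,101.8,'place')"
```

```text
time: 22.0
ee_pos: [0.5473, 0.0499, 0.0608]
tcp_rot: [-89.9, 0.0, 101.7]
opening: 0.0297
place mm [ 0.  80.8 -2.4] rad [-0.0014 -0.0019 -0.    ] len 81 deg 0.1
```

```bash
python3 -m crank '0 .04 -.002 0 0 0;0 .065 -.002 0 0 0;0 .079 -.002 0 0 0;0 .081 -.002 0 0 0;0 .081 -.002 0 0 0' |egrep 'time|pos|open|force'
python3 -m crank '0 0 0 0 0 0;0 0 0 0 0 0;0 0 0 0 0 0;0 -.04 0 0 0 0;0 -.09 0 0 0 0;0 -.14 0 0 0 0;0 -.17 0 0 0 0;0 -.17 0 0 0 0' -0.3 50 |egrep 'time|pos|open|force'
python3 -m crank '0 0 .05 0 0 0;0 0 .10 0 0 0;0 0 .15 0 0 0;0 0 .15 0 0 0;0 0 .15 0 0 0'|egrep 'time|pos'
python3 - <<'E'
from h import *
im=snap('top','t8');s=snap('side','s10');labels(im)
E
```

```text
time: 22.5
ee_pos: [0.5502, 0.0503, -0.0188]
wrist_force: [0.4, 1.3, 0.1]
opening: 0.0301
time: 23.3
ee_pos: [0.5522, 0.0511, 0.1559]
wrist_force: [0.1, -0.2, 0.4]
opening: 0.0554
time: 23.8
ee_pos: [0.4029, 0.0202, 0.1505]
label [0.5656 0.2553 0.1789 0.0345] dir 19.3 grasp [0.5232 0.2405]
label [0.5806 0.1593 0.1583 0.0347] dir 13.5 grasp [0.5369 0.1489]
label [0.5969 0.0593 0.1726 0.0334] dir 9.3 grasp [0.5524 0.052 ]
```

```bash
python3 -c "
from h import *
go(.5272,.1458,.05,103.6)"
```

```text
mm [  97.7  100.2 -146.2] rad [ 0.0005 -0.0321 -0.0001] len 202 deg 1.8
```

```bash
python3 -m crank '.0975 .05 -.146 0 -.032 0;.0975 .05 -.146 0 -.032 0;.0975 .05 -.146 0 -.032 0;.0975 .05 -.146 0 -.032 0;.0975 .10 -.146 0 -.032 0;.0975 .10 -.146 0 -.032 0;.0975 .10 -.146 0 -.032 0' |egrep 'time|pos|rot'
python3 -c "
from h import *
go(.5272,.1458,-.0242,103.6)"
```

```text
time: 24.6
ee_pos: [0.5258, 0.1454, 0.0493]
tcp_rot: [-89.8, 0.0, 103.6]
 mm [ 0.  73.5 -1.7] rad [-0.0035  0.0001 -0.0002] len 73 deg 0.2
```

```bash
python3 -m crank '0 .04 0 0 0 0;0 .065 0 0 0 0;0 .0735 0 0 0 0;0 .0735 0 0 0 0;0 .0735 0 0 0 0' |egrep 'pos|open|force'
python3 -m crank '0 0 0 0 0 0;0 0 0 0 0 0;0 0 0 0 0 0;0 0 0 0 0 0;0 0 0 0 0 0' 1 50|egrep 'pos|open|force'
python3 -m crank '0 -.05 0 0 0 0;0 -.09 0 0 0 0;0 -.09 0 0 0 0;0 -.09 0 0 0 0' |egrep 'time|pos|open'
python3 -c "
from h import *
x,y=press(-.195,.002); go(x,y,.067,67.91)"
```

```text
ee_pos: [0.5277, 0.1457, -0.0209]
wrist_force: [0.7, -0.2, 0.3]
opening: 0.056
ee_pos: [0.5274, 0.1457, -0.0213]
wrist_force: [-1.1, -0.7, 6.9]
opening: 0.03
time: 26.0
ee_pos: [0.5272, 0.1457, 0.0683]
opening: 0.0298
 mm [-207.8    0.8  163.2] rad [0.0029 0.6227 0.001 ] len 264 deg 35.7
```

```bash
python3 -m crank '-.208 .001 .163 0 .3 0;-.208 .001 .163 0 .3 0;-.208 .001 .163 0 .623 0;-.208 .001 .163 0 .623 0;-.208 .001 .163 0 .623 0;-.208 .001 .163 0 .623 0;-.208 .001 .163 0 .623 0;-.208 .001 .163 0 .623 0' |egrep 'time|pos|rot|open'
python3 - <<'E'
from h import *
im=snap('top','t9');held(im,dz=.0293)
x,y=press(-.175,.002); go(x,y,.0265,67.91)
E
```

```text
time: 26.8
ee_pos: [0.4164, -0.0949, 0.065]
tcp_rot: [-89.9, -0.0, 67.8]
opening: 0.0295
n 36 x [-0.0949 -0.0782 -0.0622 -0.0611]
-0.092 -0.0142 0.0162
-0.086 -0.017 0.0145
-0.08 -0.0163 0.0157
-0.074 -0.0151 0.0165
-0.068 -0.0156 0.0161
-0.062 -0.0132 0.0144
 mm [  0.1  38.6 -20.7] rad [-0.001  -0.      0.0001] len 44 deg 0.1
```

```bash
python3 -m crank '0 .03 0 0 0 0;0 .0385 0 0 0 0;0 .0385 0 0 0 0;0 .0385 -.02 0 0 0;0 .0385 -.035 0 0 0;0 .0385 -.05 0 0 0;0 .0385 -.06 0 0 0;0 .0385 -.06 0 0 0' |egrep 'time|pos|open|force|rot'
python3 -m crank '0 0 -.006 0 0 0;0 0 -.012 0 0 0;0 .0005 -.016 0 0 0;0 .001 -.016 0 0 0' |egrep 'time|pos|rot|open|force'
python3 -c "
from h import *
go(.4899,-.1251,.0235,67.91)"
```

```text
time: 27.65
ee_pos: [0.4733, -0.1176, 0.0276]
tcp_rot: [-90.0, -0.0, 67.9]
wrist_force: [0.0, 0.3, 0.2]
opening: 0.0299
time: 28.05
ee_pos: [0.4874, -0.1237, 0.0262]
tcp_rot: [-90.0, -0.0, 67.9]
wrist_force: [-0.4, 1.1, 0.0]
opening: 0.0299
 mm [-0.3  2.7 -2.8] rad [ 0.0001 -0.0004  0.    ] len 4 deg 0.0
```

```bash
python3 -m crank '0 .001 -.002 0 0 0;0 .0025 -.002 0 0 0;0 .0025 -.002 0 0 0' |egrep 'time|pos|rot|open|force'
python3 -m crank '0 0 -.002 0 0 0;0 0 -.002 0 0 0' |egrep 'pos|force'
python3 -m crank '0 0 -.002 0 0 0;0 0 -.002 0 0 0' |egrep 'pos|force|rot|open'
```

```text
time: 28.35
ee_pos: [0.489, -0.1244, 0.0237]
tcp_rot: [-90.0, -0.0, 67.9]
wrist_force: [0.2, -0.6, 1.1]
opening: 0.0298
ee_pos: [0.4901, -0.1248, 0.0237]
wrist_force: [-4.3, 1.9, 4.1]
ee_pos: [0.4901, -0.1248, 0.0237]
tcp_rot: [-89.7, -0.0, 67.9]
wrist_force: [-14.1, 5.5, 11.2]
opening: 0.0297
```

```bash
python3 -m crank '0 0 .003 0 0 0;0 0 .003 0 0 0;0 0 .003 0 0 0' -0.3 50 |egrep 'pos|open|force'
python3 -m crank '0 -.04 0 0 0 0;0 -.09 .01 0 0 0;0 -.14 .02 0 0 0;0 -.19 .02 0 0 0;0 -.24 .02 0 0 0;0 -.28 .02 0 0 0;0 -.28 .02 0 0 0' |egrep 'time|pos|open|force'
python3 -m crank '-.045 0 0 0 0 0;-.09 0 0 0 0 0;-.13 0 -.01 0 0 0;-.13 .003 -.055 0 0 0;-.13 .003 -.065 0 0 0;-.13 .003 -.065 0 0 0' 1 50|egrep 'time|pos|open|force'
python3 - <<'E'
from h import *
im=snap('top','t10')
x,y=press(-.070,-.128); go(x,y,.302,67.91)
import h
h.bot=type('B',(),{'get_obs':staticmethod(lambda:{'ee_pos':[0,0,.053-.0309]})}); held(im,box=(295,340,215,275))
E
```

```text
ee_pos: [0.4902, -0.1248, 0.0237]
wrist_force: [0.5, 0.2, 0.2]
opening: 0.0554
time: 29.75
ee_pos: [0.4728, -0.1176, 0.3097]
wrist_force: [1.3, -0.3, -0.3]
opening: 0.0556
time: 30.35
ee_pos: [0.4835, -0.2628, 0.2987]
wrist_force: [-0.8, -0.1, 0.3]
opening: 0.0
 mm [ 0.5 -2.3 -1.4] rad [-0.0019 -0.0001  0.0002] len 3 deg 0.1
n 92 x [-0.1602 -0.0879 -0.021  -0.0193]
-0.157 -0.0044 0.0055
-0.151 -0.0102 0.0121
-0.145 -0.0148 0.0175
-0.139 -0.0153 0.017
-0.133 -0.0158 0.0154
-0.127 -0.0146 0.0166
-0.121 -0.015 0.0161
-0.115 -0.0155 0.0169
-0.109 -0.016 0.0152
-0.103 -0.0148 0.0165
-0.097 -0.0153 0.016
-0.091 -0.0158 0.0155
-0.085 -0.0163 0.0168
-0.079 -0.015 0.0163
-0.073 -0.0155 0.0159
-0.067 -0.016 0.0154
-0.061 -0.0165 0.0166
-0.055 -0.0153 0.0162
-0.049 -0.0158 0.0157
-0.043 -0.0146 0.0153
-0.037 -0.015 0.0165
-0.031 -0.0155 0.016
-0.025 -0.0131 0.0156
-0.019 -0.0148 0.0139
```

```bash
python3 -m crank '0 .016 -.002 0 0 0;0 .024 -.001 0 0 0;0 .028 .003 0 0 0;0 .036 .010 0 0 0;0 .044 .018 0 0 0;0 .055 .026 0 0 0;0 .067 .034 0 0 0' |egrep 'time|pos|force'
python3 -m crank '0 .013 .006 0 0 0;0 .025 .012 0 0 0;0 .038 .016 0 0 0;0 .052 .019 0 0 0;0 .066 .021 0 0 0;0 .080 .0216 0 0 0;0 .094 .021 0 0 0' |egrep 'time|pos|open|force'
python3 -m crank '0 .003 0 0 0 0;0 .007 0 0 0 0;0 .010 0 0 0 0;0 .010 0 0 0 0' |egrep 'time|pos|open|force'
```

```text
time: 31.1
ee_pos: [0.4492, -0.2482, 0.2362]
wrist_force: [-6.4, 2.9, 11.5]
time: 31.8
ee_pos: [0.4306, -0.2408, 0.1409]
wrist_force: [-4.9, 1.3, 9.2]
opening: -0.0004
time: 32.2
ee_pos: [0.4309, -0.2409, 0.1322]
wrist_force: [-6.9, 2.6, 14.7]
opening: 0.0002
```

```bash
python3 -m crank '0 .002 0 0 0 0;0 .004 0 0 0 0;0 .004 0 0 0 0;0 .004 0 0 0 0;0 .004 0 0 0 0' |egrep 'time|pos|force'
python3 -m crank '0 0 0 0 0 0;0 -.027 0 0 0 0;0 -.055 -.002 0 0 0;0 -.082 -.009 0 0 0;0 -.107 -.021 0 0 0;0 -.130 -.037 0 0 0;0 -.150 -.056 0 0 0;0 -.150 -.056 0 0 0' |egrep 'time|pos|force'
python3 -m crank '0 -.03 -.002 0 0 0;0 -.06 -.002 0 0 0;.05 -.07 -.002 0 0 0;.10 -.07 .02 0 0 0;.13 -.07 .05 0 0 0;.13 -.07 .05 0 0 0' -0.3 50 |egrep 'time|pos|force'
python3 - <<'E'
from h import *
im=snap('top','t11')
go(.4905,-.1252,.07,67.91,'above tail')
labels(im)
E
```

```text
time: 32.7
ee_pos: [0.431, -0.241, 0.1311]
wrist_force: [-13.7, 7.1, 35.1]
time: 33.5
ee_pos: [0.4849, -0.2628, 0.2781]
wrist_force: [-0.3, -0.1, -1.0]
time: 34.1
ee_pos: [0.4838, -0.119, 0.3466]
wrist_force: [-0.6, -0.7, 0.4]
above tail mm [ -1.8 276.4  -6.8] rad [0.001  0.0034 0.0002] len 276 deg 0.2
label [ 0.4688 -0.0746  0.0194  0.06  ] dir -15.6 grasp [ 0.4255 -0.0625]
label [0.5656 0.2553 0.1789 0.0345] dir 19.3 grasp [0.5232 0.2405]
label [0.5939 0.0585 0.1786 0.0333] dir 8.9 grasp [0.5495 0.0516]
```

```bash
python3 -m crank '-.002 .05 -.002 0 0 0;-.002 .10 -.006 0 0 0;-.002 .15 -.007 0 0 0;-.002 .20 -.007 0 0 0;-.002 .25 -.007 0 0 0;-.002 .277 -.007 0 0 0;-.002 .277 -.007 0 0 0;-.002 .277 -.007 0 0 0' |egrep 'time|pos|force|open'
python3 -c "
from h import *
go(.4905,-.1250,.0230,67.91,'grip')"
```

```text
time: 34.95
ee_pos: [0.4916, -0.1283, 0.0693]
wrist_force: [0.8, -0.1, 0.3]
opening: 0.0557
grip mm [ 2.7 46.3  2.2] rad [-0.0001 -0.001  -0.0002] len 46 deg 0.1
```

```bash
python3 -m crank '.0027 .02 .002 0 0 0;.0027 .046 .002 0 0 0;.0027 .046 .002 0 0 0;.0027 .046 .002 0 0 0' |egrep 'time|pos|force|open'
python3 -m crank '0 0 0 0 0 0;0 0 0 0 0 0;0 0 0 0 0 0;0 0 0 0 0 0;0 0 0 0 0 0' 1 50 |egrep 'time|pos|force|open'
python3 -m crank '0 -.002 0 0 0 0;0 -.003 .03 0 0 0;0 -.004 .07 0 0 0;0 -.005 .095 0 0 0;0 -.04 .11 0 0 0;0 -.06 .11 0 0 0;0 -.06 .11 0 0 0' |egrep 'time|pos|force|open'
python3 - <<'E'
from h import *
im=snap('top','t12'); held(im,box=(285,340,225,275),dz=.0295)
go(.5272,.1458,.06,103.6,'place above')
E
```

```text
time: 35.35
ee_pos: [0.4919, -0.1249, 0.0247]
wrist_force: [-0.3, 0.6, 1.4]
opening: 0.0556
time: 35.85
ee_pos: [0.496, -0.1237, 0.0287]
wrist_force: [3.0, 10.5, 28.1]
opening: -0.0
time: 36.55
ee_pos: [0.3908, -0.0834, 0.0866]
wrist_force: [-0.0, -0.3, -1.1]
opening: -0.0003
n 58 x [-0.1485 -0.1068 -0.0639 -0.0609]
-0.145 0.0281 0.0349
-0.139 0.013 0.0372
-0.133 0.0114 0.0356
-0.127 0.011 0.034
-0.121 0.0105 0.0336
-0.115 0.0089 0.0332
-0.109 0.0085 0.0328
-0.103 0.008 0.0312
-0.097 0.0076 0.0307
-0.091 0.006 0.0303
-0.085 0.0055 0.0299
-0.079 0.0051 0.0283
-0.073 0.0046 0.0278
-0.067 0.0058 0.029
-0.061 0.015 0.0258
place above mm [263.7  25.1 -40.5] rad [ 4.10e-03 -6.23e-01 -6.00e-04] len 268 deg 35.7
```

The pull-out grip closed on top of the label because I went in about 1.5 mm too high. I'll look at where the label is now.

```bash
python3 - <<'E'
from h import *
im=snap('top','t13');s=snap('side','s13')
cv2.imwrite('pics/c10.png',np.hstack([cv2.resize(im[180:300,260:380],None,fx=3.3,fy=3.3),cv2.resize(s[190:330,200:340],None,fx=2.83,fy=2.83)])[:396,:,::-1])
E
```

```text
(no output)
```

View pics/c10.png

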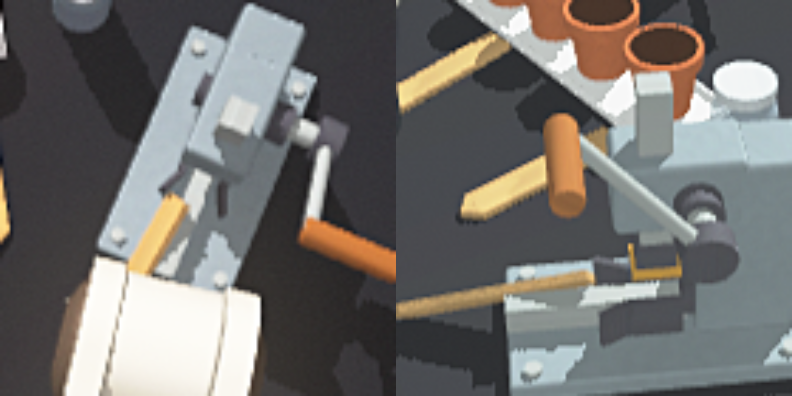

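```bash
python3 -m crank '0 -.05 0 0 0 0;0 -.10 0 0 0 0;0 -.14 0 0 0 0;.05 -.14 0 0 0 0;.10 -.14 0 0 0 0;.15 -.14 0 0 0 0;.20 -.14 0 0 0 0;.20 -.14 0 0 0 0' -0.3 50 |egrep 'time|pos|force'
python3 - <<'E'
from h import *
im=snap('top','t14');s=snap('side','s14')
cv2.imwrite('pics/c11.png',np.hstack([cv2.resize(im[190:310,260:360],None,fx=3.9,fy=3.9),cv2.resize(s[210:350,130:270],None,fx=3.343,fy=3.343)])[:,:,::-1])
E
```

```text
time: 37.5
ee_pos: [0.4654, 0.1066, 0.2202]
wrist_force: [-0.6, -0.9, -0.0]
```

View pics/c11.png

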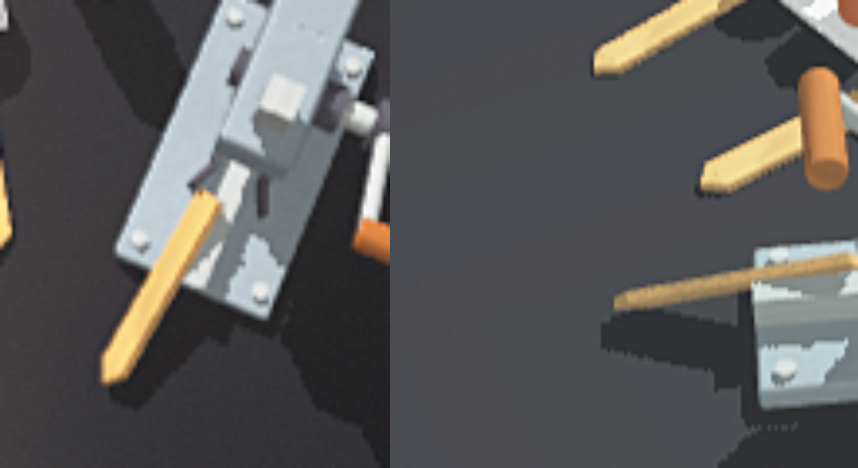

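```bash
cat >> h.py <<'E'
def tri(a,b):
    Ps=[]
    for n in('top','side'):
        K,M,t=cal(n); Ps.append(K@np.c_[M,t])
    X=cv2.triangulatePoints(Ps[0],Ps[1],np.array(a,float).reshape(2,1),np.array(b,float).reshape(2,1))[:,0]; return X[:3]/X[3]
def tp(P):
    a=np.radians(YP); d=np.array(P)[:2]-P0; return np.round([d[0]*np.cos(a)+d[1]*np.sin(a),-d[0]*np.sin(a)+d[1]*np.cos(a),P[2]],4)
E
python3 - <<'E'
from h import *
h_=tri((313.3,240),(268.5,287.5));t_=tri((288.7,287.4),(197.9,299.7))
print(h_.round(4),tp(h_));print(t_.round(4),tp(t_));print(np.linalg.norm(h_-t_)); d=h_-t_; print('yaw',np.degrees(np.arctan2(d[1],d[0])),'pitch',np.degrees(np.arcsin(d[2]/np.linalg.norm(d))))
K,M,t=cal('top'); hsv=cv2.cvtColor(cv2.imread('pics/t14.png'),cv2.COLOR_BGR2HSV); m=cv2.inRange(hsv,(10,60,80),(32,255,255)); k=np.zeros_like(m);k[232:295,280:320]=255;m&=k
c=max(cv2.findContours(m,0,1)[0],key=cv2.contourArea);P=ray('top',c[:,0],.03)[:,:2]
print(cv2.minAreaRect(P.astype(np.float32)))
E
```

```text
[ 0.5529 -0.1353  0.0506] [-0.0541  0.0153  0.0506]
[ 0.4009 -0.0598  0.017 ] [-0.2233  0.028   0.017 ]
0.17301953190145672
yaw -26.38837086032782 pitch 11.200483074395553
((0.47736844420433044, -0.09565569460391998), (0.02829655446112156, 0.1823716014623642), 61.039207458496094)
```

Label 2 was stamped (lever at its stop, 35 N at the handle), but the bad grip dragged it out. It now leans rolled against the bar, its head up on the bar and its tail towards the table in front. I'll grip it near its middle, lift it, check its attitude and lay it down.

```bash
python3 -c "
from h import *
print(tp([.4669,-.0899,.03]))
go(.4669,-.0899,.09,61.5)"
```

```text
[-0.1508  0.025   0.03  ]
 mm [-177.8  131.2  -74.9] rad [-0.0024  0.1141 -0.0021] len 233 deg 6.5
```

```bash
python3 -m crank '-.178 .05 -.075 0 .114 0;-.178 .05 -.075 0 .114 0;-.178 .05 -.075 0 .114 0;-.178 .05 -.075 0 .114 0;-.178 .13 -.075 0 .114 0;-.178 .13 -.075 0 .114 0;-.178 .13 -.075 0 .114 0' |egrep 'time|pos|rot'
python3 -c "
from h import *
go(.4669,-.0899,-.011,61.5)"
```

```text
time: 38.3
ee_pos: [0.4636, -0.0921, 0.0884]
tcp_rot: [-89.6, 0.1, 61.2]
 mm [ 3.7 99.4 -2.6] rad [-0.0069 -0.0055 -0.0023] len 100 deg 0.5
```

```bash
python3 -m crank '.0025 .04 -.0015 0 0 0;.0025 .07 -.0015 0 0 0;.0025 .09 -.0015 0 0 0;.0025 .099 -.0015 0 0 0;.0025 .099 -.0015 0 0 0' |egrep 'time|pos|rot|force|open'
python3 -m crank '0 0 0 0 0 0;0 0 0 0 0 0;0 0 0 0 0 0;0 0 0 0 0 0;0 0 0 0 0 0' 1 30 |egrep 'time|pos|rot|force|open'
python3 -m crank '0 -.03 0 0 0 0;0 -.05 .03 0 0 0;0 -.07 .06 0 0 0;0 -.09 .08 0 0 0;0 -.09 .08 0 0 0' - 60 |egrep 'time|pos|rot|force|open'
```

```text
time: 38.8
ee_pos: [0.4693, -0.0897, -0.0058]
tcp_rot: [-90.0, 0.0, 61.3]
wrist_force: [0.3, -0.6, 0.1]
opening: 0.0553
time: 39.3
ee_pos: [0.4701, -0.0895, -0.0055]
tcp_rot: [-90.1, -0.0, 61.4]
wrist_force: [1.3, -0.2, 5.7]
opening: 0.0074
time: 39.8
ee_pos: [0.3989, -0.0505, 0.0864]
tcp_rot: [-90.2, -0.1, 61.4]
wrist_force: [1.2, -0.5, -0.9]
opening: 0.007
```

The opening reads 7 mm, so the label is now held upright on its 8 mm thickness. I'll measure its attitude by intersecting side-view rays with the vertical plane through the jaws.

```bash
cat >> h.py <<'E'
def plane(uv,p,yaw):
    K,M,t=cal('side'); d=np.c_[uv,np.ones(len(uv))]@np.linalg.inv(K).T@M; o=-M.T@t
    a=np.radians(yaw); n=np.array([-np.sin(a),np.cos(a),0]); X=o+d*(((p-o)@n)/(d@n))[:,None]
    return np.c_[(X-p)@[np.cos(a),np.sin(a),0],X[:,2]]
E
python3 - <<'E'
from h import *
s=snap('side','s15'); p,r=tool()
print('tool px',proj('side',p+[0,0,.03]))
hsv=cv2.cvtColor(s,cv2.COLOR_RGB2HSV); m=cv2.inRange(hsv,(12,60,60),(32,255,255)); 
u,v=proj('side',p)[0].astype(int); k=np.zeros_like(m);k[v-45:v+60,max(0,u-70):u+75]=255;m&=k
for c in cv2.findContours(m,0,1)[0]:
    if cv2.contourArea(c)<40: continue
    Q=plane(c[:,0].astype(float),p,tool()[1].as_euler('xyz',degrees=True)[2]-90)
    r=cv2.minAreaRect(Q.astype(np.float32)); print(cv2.contourArea(c),c[:,0].min(0),c[:,0].max(0),np.round(r[0],4),np.round(r[1],4),r[2]); print(np.round(cv2.boxPoints(r),4).tolist())
E
```

```text
tool px [[191.00933191 267.06680664]]
296.5 [157 261] [185 276] [-0.049   0.1094] [0.0684 0.0409] 11.896259307861328
[[-0.08659999817609787, 0.12240000069141388], [-0.07819999754428864, 0.08240000158548355], [-0.011300000362098217, 0.09650000184774399], [-0.019700000062584877, 0.13650000095367432]]
1166.5 [193 231] [266 271] [0.0888 0.1618] [0.173  0.1017] 5.697612762451172
[[-0.002300000051036477, 0.2037999927997589], [0.007799999788403511, 0.10260000079870224], [0.17990000545978546, 0.11980000138282776], [0.16979999840259552, 0.22100000083446503]]
```

```bash
cat >> h.py <<'E'
def goR(pos,yaw,pitch,lean,tag=''):
    p,r=tool(); a=np.radians(yaw-90); ax=np.array([np.cos(a),np.sin(a),0])
    T=R.from_rotvec(ax*np.radians(lean))*R.from_euler('xyz',[-90,0,yaw],degrees=True)*R.from_rotvec([pitch,0,0])
    d=r.inv().apply(np.array(pos)-p); t=(r.inv()*T).as_rotvec()
    print(tag,'mm',(d*1e3).round(1),'rad',t.round(4),'len',round(np.linalg.norm(d)*1e3),'deg',np.degrees(np.linalg.norm(t)).round(1))
E
python3 -c "
from h import *
goR((.5663,.1751,.10),103.7,.2,0,'level'); goR((.5663,.1751,.10),103.7,.2,25)"
```

```text
level mm [278.2 -14.6 -38.3] rad [ 0.1938 -0.7357  0.0738] len 281 deg 43.8
 mm [278.2 -14.6 -38.3] rad [ 0.3521 -0.7668 -0.3432] len 281 deg 52.2
```

Level first, then check from the side before leaning.

```bash
python3 -m crank '.278 -.02 -.038 .194 -.736 .074;.278 -.02 -.038 .194 -.736 .074;.278 -.02 -.038 .194 -.736 .074;.278 -.02 -.038 .194 -.736 .074;.278 -.02 -.038 .194 -.736 .074;.278 -.02 -.038 .194 -.736 .074;.278 -.02 -.038 .194 -.736 .074;.278 -.02 -.038 .194 -.736 .074' |egrep 'time|pos|rot|open'
python3 - <<'E'
from h import *
s=snap('side','s16'); im=snap('top','t16'); p,r=tool()
hsv=cv2.cvtColor(s,cv2.COLOR_RGB2HSV); m=cv2.inRange(hsv,(12,60,60),(32,255,255)); 
for c in cv2.findContours(m,0,1)[0]:
    if cv2.contourArea(c)<60 or c[:,0].min(0)[1]<150 or c[:,0].max(0)[0]>300: continue
    Q=plane(c[:,0].astype(float),p,13.7); r=cv2.minAreaRect(Q.astype(np.float32)); print(cv2.contourArea(c),c[:,0].min(0),c[:,0].max(0),np.round(r[0],4),np.round(r[1],4),round(r[2],1)); print(np.round(cv2.boxPoints(r),4).tolist())
labels(im)
u,v=proj('side',p)[0].astype(int);print(u,v)
cv2.imwrite('pics/c12.png',np.hstack([cv2.resize(s[v-90:v+70,u-70:u+90],None,fx=3.5,fy=3.5)[:,:,::-1]]))
E
```

```text
time: 40.65
ee_pos: [0.5659, 0.1749, 0.1013]
tcp_rot: [-78.2, -0.0, 103.7]
opening: 0.0071
67.5 [282 276] [300 289] [ 0.2487 -0.3648] [0.0459 0.1357] 48.5
[[0.1826999932527542, -0.3370000123977661], [0.2842999994754791, -0.4268999993801117], [0.31470000743865967, -0.39250001311302185], [0.21310000121593475, -0.3025999963283539]]
745.5 [223 230] [267 267] [ 0.0879 -0.1098] [0.128  0.1924] 60.4
[[-0.027400000020861626, -0.11800000071525574], [0.13989999890327454, -0.21299999952316284], [0.20309999585151672, -0.10159999877214432], [0.03579999879002571, -0.006599999964237213]]
466.5 [191 201] [240 232] [-0.0235  0.0699] [0.1664 0.0379] 3.9
[[-0.10779999941587448, 0.08309999853372574], [-0.10520000010728836, 0.04529999941587448], [0.06080000102519989, 0.056699998676776886], [0.05820000171661377, 0.09449999779462814]]
240.5 [197 187] [221 207] [-0.038   0.1353] [0.0763 0.04  ] 0.1
[[-0.07620000094175339, 0.15520000457763672], [-0.07620000094175339, 0.1152999997138977], [0.00019999999494757503, 0.11540000140666962], [9.999999747378752e-05, 0.15530000627040863]]
277.5 [228 173] [264 194] [0.0895 0.1365] [0.0464 0.1282] 84.5
[[0.023399999365210533, 0.11959999799728394], [0.15109999477863312, 0.10719999670982361], [0.15549999475479126, 0.1534000039100647], [0.027899999171495438, 0.16580000519752502]]
label [0.5936 0.059  0.1781 0.0333] dir 9.5 grasp [0.5492 0.0515]
221 202
```

```bash
python3 -c "
from h import *
goR((.558,.174,.03),103.7,.2,25); goR((.558,.174,-.010),103.7,.2,25)"
```

```text
mm [ 1.9 72.9 -7.7] rad [-0.0037 -0.0887 -0.4265] len 73 deg 25.0
 mm [  1.9 112.1 -15.8] rad [-0.0037 -0.0887 -0.4265] len 113 deg 25.0
```

```bash
python3 -m crank '.002 .03 -.004 0 -.089 -.426;.002 .06 -.007 0 -.089 -.426;.002 .073 -.008 0 -.089 -.426;.002 .073 -.008 0 -.089 -.426;.002 .073 -.008 0 -.089 -.426;.002 .095 -.012 0 -.089 -.426;.002 .107 -.015 0 -.089 -.426;.002 .107 -.015 0 -.089 -.426' |egrep 'time|pos|rot|open|force'
python3 -c "
from h import *
goR((.558,.174,-.010),103.7,.2,25)"
```

```text
time: 41.55
ee_pos: [0.5579, 0.1756, -0.0047]
tcp_rot: [-78.3, -24.9, 103.8]
wrist_force: [0.3, -0.2, -0.0]
opening: 0.0071
 mm [-3.7  4.1 -0.6] rad [-0.0045  0.0012 -0.0015] len 6 deg 0.3
```

```bash
python3 -m crank '-.001 .002 0 0 0 0;-.002 .004 0 0 0 0;-.002 .004 0 0 0 0' |egrep 'time|pos|open|force'
python3 -m crank '0 0 0 0 0 0;0 0 0 0 0 0;0 -.01 0 0 0 0;0 -.025 0 0 0 0;0 -.04 0 0 0 0;0 -.06 0 0 0 0;0 -.09 0 0 0 0;0 -.14 0 0 0 0' 0.6 40 |egrep 'time|pos|open|force'
python3 -c "
from h import *
goR((.42,.05,.16),103.7,0,0)"
```

```text
time: 41.85
ee_pos: [0.5581, 0.1749, -0.0081]
wrist_force: [-0.3, -0.9, -0.9]
opening: 0.007
time: 42.65
ee_pos: [0.598, 0.1251, 0.1156]
wrist_force: [2.3, 0.4, 0.7]
opening: 0.0169
 mm [ -9.  -13.  197.6] rad [-0.2032  0.0455  0.4354] len 198 deg 27.7
```

```bash
python3 -m crank '-.009 -.03 .05 -.1 .02 .22;-.009 -.03 .1 -.2 .0455 .435;-.009 -.015 .15 -.2 .0455 .435;-.009 -.013 .198 -.203 .0455 .435;-.009 -.013 .198 -.203 .0455 .435;-.009 -.013 .198 -.203 .0455 .435' -0.3 50|egrep 'time|pos|rot'
python3 - <<'E'
from h import *
im=snap('top','t17');labels(im)
s=snap('side','s17')
hsv=cv2.cvtColor(s,cv2.COLOR_RGB2HSV); m=cv2.inRange(hsv,(12,60,60),(32,255,255)); 
for c in cv2.findContours(m,0,1)[0]:
    if cv2.contourArea(c)<60 or c[:,0].min(0)[1]<150 or c[:,0].max(0)[0]>290: continue
    r=cv2.minAreaRect(ray('side',c[:,0],.008)[:,:2].astype(np.float32));print('side',np.round(r[0],4),np.round(r[1],4),round(r[2],1))
E
```

```text
time: 43.25
ee_pos: [0.4158, 0.0495, 0.1623]
tcp_rot: [-90.4, 0.1, 103.7]
label [0.5656 0.2553 0.1789 0.0345] dir 18.4 grasp [0.5229 0.2412]
label [0.5963 0.1563 0.1426 0.0341] dir 13.6 grasp [0.5526 0.1457]
label [0.6144 0.0625 0.1368 0.0335] dir 8.4 grasp [0.5699 0.0559]
side [0.5875 0.0719] [0.1573 0.1137] 61.1
side [0.5777 0.1464] [0.185  0.0455] 12.9
side [0.5636 0.2494] [0.1857 0.0458] 18.3
side [0.7596 0.3774] [0.0639 0.0564] 43.2
side [0.7419 0.4734] [0.059  0.0607] 45.4
```

Label 2 lies flat again (34 mm wide in the top view, direction 13.6°). Next is label 3.

```bash
python3 -c "
from h import *
go(.5232,.2405,.05,109.3)"
```

```text
mm [ 160.8  112.5 -144.4] rad [ 0.007  -0.0988 -0.001 ] len 244 deg 5.7
```

```bash
python3 -m crank '.16 .04 -.144 0 -.099 0;.16 .04 -.144 0 -.099 0;.16 .04 -.144 0 -.099 0;.16 .04 -.144 0 -.099 0;.16 .11 -.144 0 -.099 0;.16 .11 -.144 0 -.099 0;.16 .11 -.144 0 -.099 0;.16 .11 -.144 0 -.099 0' |egrep 'time|pos|rot'
python3 -c "
from h import *
go(.5232,.2405,-.0242,109.3)"
```

```text
time: 44.15
ee_pos: [0.5235, 0.2396, 0.0498]
tcp_rot: [-90.1, 0.0, 109.3]
 mm [ 1.  74.   0.1] rad [ 0.0015  0.0001 -0.0008] len 74 deg 0.1
```

```bash
python3 -m crank '.001 .04 0 0 0 0;.001 .065 0 0 0 0;.001 .074 0 0 0 0;.001 .074 0 0 0 0;.001 .074 0 0 0 0' |egrep 'pos|open|force'
python3 -m crank '0 .001 0 0 0 0;0 .001 0 0 0 0;0 .001 0 0 0 0;0 .001 0 0 0 0;0 .001 0 0 0 0' 1 50|egrep 'pos|open|force'
python3 -m crank '0 -.05 0 0 0 0;0 -.09 0 0 0 0;0 -.09 0 0 0 0;0 -.09 0 0 0 0' |egrep 'time|pos|open'
python3 -c "
from h import *
x,y=press(-.195,.002); go(x,y,.067,67.91)"
```

```text
ee_pos: [0.5242, 0.2409, -0.0217]
wrist_force: [1.1, 0.5, -0.6]
opening: 0.0553
ee_pos: [0.524, 0.2411, -0.0232]
wrist_force: [-0.3, -0.9, 6.3]
opening: 0.0303
time: 45.55
ee_pos: [0.5234, 0.241, 0.0666]
opening: 0.03
 mm [-281.6   -1.6  211.2] rad [0.006  0.7227 0.0018] len 352 deg 41.4
```

```bash
python3 -m crank '-.2816 -.002 .211 0 .2 0;-.2816 -.002 .211 0 .4 0;-.2816 -.002 .211 0 .723 0;-.2816 -.002 .211 0 .723 0;-.2816 -.002 .211 0 .723 0;-.2816 -.002 .211 0 .723 0;-.2816 -.002 .211 0 .723 0;-.2816 -.002 .211 0 .723 0' |egrep 'time|pos|rot|open'
python3 -m crank '0 0 0 0 0 0;0 0 0 0 0 0' |egrep pos
python3 - <<'E'
from h import *
im=snap('top','t18');held(im,dz=.0312)
x,y=press(-.195,.002); go(x,y,.0265,67.91)
E
```

```text
time: 46.35
ee_pos: [0.4142, -0.0991, 0.0654]
tcp_rot: [-90.1, -0.0, 67.5]
opening: 0.0297
ee_pos: [0.4165, -0.0942, 0.0658]
n 37 x [-0.0968 -0.0787 -0.0626 -0.0615]
-0.094 -0.0152 0.0167
-0.088 -0.0157 0.0163
-0.082 -0.0145 0.0158
-0.076 -0.0162 0.0154
-0.07 -0.0155 0.0166
-0.064 -0.0143 0.0161
 mm [-0.5 39.5 -0.8] rad [0.0018 0.0012 0.0016] len 39 deg 0.2
```

```bash
python3 -m crank '-.0005 .03 0 0 0 0;-.0005 .0405 0 0 0 0;-.0005 .0405 0 0 0 0;-.0005 .0405 -.02 0 0 0;-.0005 .0405 -.035 0 0 0;-.0005 .0405 -.05 0 0 0;-.0005 .0405 -.06 0 0 0;-.0005 .0405 -.06 0 0 0' |egrep 'time|pos|open|force|rot'
python3 -m crank '0 0 -.006 0 0 0;0 0 -.012 0 0 0;0 .0005 -.016 0 0 0;0 .001 -.016 0 0 0' |egrep 'time|pos|rot|open|force'
python3 -c "
from h import *
go(.4901,-.1249,.0219,67.91)"
```

```text
time: 47.4
ee_pos: [0.4732, -0.1179, 0.0267]
tcp_rot: [-90.2, -0.1, 67.9]
wrist_force: [0.2, 0.5, -0.2]
opening: 0.03
time: 47.8
ee_pos: [0.4873, -0.1241, 0.0253]
tcp_rot: [-90.2, -0.1, 67.9]
wrist_force: [0.2, 0.7, -0.5]
opening: 0.0301
 mm [ 0.3  3.4 -2.9] rad [ 0.003  -0.0004  0.0015] len 4 deg 0.2
```

```bash
python3 -m crank '0 .001 -.002 0 0 0;0 .003 -.002 0 0 0;0 .0032 -.002 0 0 0' |egrep 'time|pos|rot|open|force'
python3 -m crank '0 0 -.002 0 0 0;0 0 -.002 0 0 0' |egrep 'pos|force'
python3 -m crank '0 0 -.002 0 0 0;0 0 -.002 0 0 0' |egrep 'pos|force|rot|open'
```

```text
time: 48.1
ee_pos: [0.4888, -0.1247, 0.0219]
tcp_rot: [-90.2, -0.1, 67.9]
wrist_force: [-0.5, 0.0, -0.7]
opening: 0.0303
ee_pos: [0.4902, -0.1253, 0.0219]
wrist_force: [-2.8, 1.4, 1.4]
ee_pos: [0.4902, -0.1254, 0.0218]
tcp_rot: [-89.9, -0.1, 67.9]
wrist_force: [-12.9, 4.3, 8.0]
opening: 0.03
```

```bash
python3 -m crank '0 0 .003 0 0 0;0 0 .003 0 0 0;0 0 .003 0 0 0' -0.3 50 |egrep 'pos|open|force'
python3 -m crank '0 -.04 0 0 0 0;0 -.09 .01 0 0 0;0 -.14 .02 0 0 0;0 -.19 .02 0 0 0;0 -.24 .02 0 0 0;0 -.28 .02 0 0 0;0 -.28 .02 0 0 0' |egrep 'time|pos|open|force'
python3 -m crank '-.045 0 0 0 0 0;-.09 0 0 0 0 0;-.13 0 -.01 0 0 0;-.13 .003 -.055 0 0 0;-.13 .003 -.065 0 0 0;-.13 .003 -.065 0 0 0;-.13 .003 -.065 0 0 0' 1 50|egrep 'time|pos|open|force|rot'
python3 - <<'E'
from h import *
im=snap('top','t19')
x,y=press(-.070,-.128); go(x,y,.302,67.91)
labels(im)
import h
h.bot=type('B',(),{'get_obs':staticmethod(lambda:{'ee_pos':[0,0,.053-.0309]})}); held(im,box=(295,340,215,275))
E
```

```text
ee_pos: [0.4902, -0.1252, 0.0223]
wrist_force: [0.3, -0.6, -0.3]
opening: 0.0557
time: 49.5
ee_pos: [0.4718, -0.1181, 0.3081]
wrist_force: [0.5, -0.3, -0.7]
opening: 0.0554
time: 50.2
ee_pos: [0.4814, -0.2622, 0.2989]
tcp_rot: [-90.1, -0.1, 67.9]
wrist_force: [-0.9, 0.0, -0.3]
opening: 0.0002
 mm [ 1.  -2.6 -2.9] rad [0.0031 0.0003 0.0015] len 4 deg 0.2
label [0.578  0.1522 0.1789 0.0344] dir 12.6 grasp [0.5341 0.1424]
label [0.5935 0.0592 0.1781 0.0337] dir 9.0 grasp [0.5491 0.0521]
n 92 x [-0.1602 -0.0872 -0.0212 -0.0193]
-0.157 -0.0044 0.0055
-0.151 -0.0102 0.0121
-0.145 -0.0165 0.0163
-0.139 -0.0153 0.0158
-0.133 -0.0158 0.0154
-0.127 -0.0163 0.0166
-0.121 -0.015 0.0161
-0.115 -0.0155 0.0157
-0.109 -0.016 0.0152
-0.103 -0.0165 0.0165
-0.097 -0.0153 0.016
-0.091 -0.0158 0.0155
-0.085 -0.0163 0.0151
-0.079 -0.0168 0.0163
-0.073 -0.0155 0.0159
-0.067 -0.016 0.0154
-0.061 -0.0165 0.0149
-0.055 -0.0153 0.0132
-0.049 -0.017 0.0157
-0.043 -0.0146 0.017
-0.037 -0.015 0.0136
-0.031 -0.0155 0.016
-0.025 -0.016 0.0156
-0.019 -0.0148 0.0139
```

```bash
python3 -m crank '0 .010 -.003 0 0 0;0 .022 -.003 0 0 0;0 .028 .001 0 0 0;0 .036 .0085 0 0 0;0 .044 .0165 0 0 0;0 .055 .0245 0 0 0;0 .067 .0325 0 0 0' |egrep 'time|pos|force'
python3 -m crank '0 .013 .006 0 0 0;0 .025 .012 0 0 0;0 .038 .016 0 0 0;0 .052 .019 0 0 0;0 .066 .021 0 0 0;0 .080 .0216 0 0 0;0 .094 .021 0 0 0' |egrep 'time|pos|open|force'
python3 -m crank '0 .003 0 0 0 0;0 .007 0 0 0 0;0 .010 0 0 0 0;0 .010 0 0 0 0' |egrep 'time|pos|open|force'
python3 -m crank '0 .002 0 0 0 0;0 .004 0 0 0 0;0 .004 0 0 0 0;0 .004 0 0 0 0;0 .004 0 0 0 0' |egrep 'time|pos|force'
```

```text
time: 50.95
ee_pos: [0.45, -0.2494, 0.2337]
wrist_force: [-7.2, 2.9, 11.7]
time: 51.65
ee_pos: [0.4315, -0.2417, 0.1383]
wrist_force: [-6.3, 1.8, 10.3]
opening: 0.0003
time: 52.05
ee_pos: [0.4318, -0.2419, 0.1315]
wrist_force: [-11.5, 5.8, 27.4]
opening: -0.0001
time: 52.55
ee_pos: [0.432, -0.242, 0.1304]
wrist_force: [-18.9, 9.6, 49.8]
```

Lever at its stop. Let it come back up, then return to the label. This time I'll correct the height before closing.

```bash
python3 -m crank '0 -.004 0 0 0 0;0 -.027 0 0 0 0;0 -.055 -.002 0 0 0;0 -.082 -.009 0 0 0;0 -.107 -.021 0 0 0;0 -.130 -.037 0 0 0;0 -.150 -.056 0 0 0;0 -.150 -.056 0 0 0' |egrep 'time|pos|force'
python3 -m crank '0 -.03 -.002 0 0 0;0 -.06 -.002 0 0 0;.05 -.07 -.002 0 0 0;.10 -.07 .02 0 0 0;.13 -.07 .05 0 0 0;.13 -.07 .05 0 0 0;.13 -.07 .05 0 0 0' -0.3 50 |egrep 'time|pos|force'
python3 -c "
from h import *
go(.4905,-.1252,.07,67.91,'above tail')"
```

```text
time: 53.35
ee_pos: [0.4855, -0.2639, 0.2757]
wrist_force: [1.4, -0.1, -0.3]
time: 54.05
ee_pos: [0.4855, -0.1232, 0.344]
wrist_force: [0.7, -0.4, 0.1]
above tail mm [ -0.3 274.   -4.4] rad [0.0036 0.002  0.0014] len 274 deg 0.2
```

```bash
python3 -m crank '0 .05 -.002 0 0 0;0 .10 -.004 0 0 0;0 .15 -.004 0 0 0;0 .20 -.004 0 0 0;0 .25 -.004 0 0 0;0 .274 -.004 0 0 0;0 .274 -.004 0 0 0;0 .274 -.004 0 0 0' |egrep 'time|pos|force|open'
python3 -c "
from h import *
go(.4902,-.1252,.0210,67.91,'grip')"
```

```text
time: 54.85
ee_pos: [0.4908, -0.1265, 0.0705]
wrist_force: [-0.1, -0.1, 0.9]
opening: 0.0555
grip mm [ 0.9 49.5  1.2] rad [ 0.0027 -0.0015  0.0014] len 50 deg 0.2
```

```bash
python3 -m crank '.001 .03 .001 0 0 0;.001 .0495 .001 0 0 0;.001 .0495 .001 0 0 0;.001 .0495 .001 0 0 0;.001 .0495 .001 0 0 0;.001 .0495 .001 0 0 0' |egrep 'time|pos|force|open'
```

```text
time: 55.45
ee_pos: [0.4916, -0.1247, 0.0222]
wrist_force: [-0.3, -0.2, -0.1]
opening: 0.0557
```

```bash
python3 -m crank '0 .004 0 0 0 0;0 .004 0 0 0 0;0 .004 0 0 0 0' |egrep 'pos|force'
python3 -m crank '0 0 0 0 0 0;0 0 0 0 0 0;0 0 0 0 0 0;0 0 0 0 0 0;0 0 0 0 0 0' 1 50 |egrep 'time|pos|force|open'
```

```text
ee_pos: [0.4905, -0.1243, 0.0165]
wrist_force: [-0.3, 0.4, 0.8]
time: 56.25
ee_pos: [0.4907, -0.1244, 0.0169]
wrist_force: [-3.2, 0.1, 4.3]
opening: 0.0303
```

```bash
python3 -m crank '0 -.002 0 0 0 0;0 -.003 .03 0 0 0;0 -.004 .07 0 0 0;0 -.005 .095 0 0 0;0 -.04 .11 0 0 0;0 -.07 .11 0 0 0;0 -.07 .11 0 0 0' |egrep 'time|pos|force|open'
python3 - <<'E'
from h import *
im=snap('top','t20'); held(im,box=(285,340,225,275),dz=.036)
go(.514,.236,.06,103,'place above')
E
```

```text
time: 56.95
ee_pos: [0.3901, -0.0832, 0.09]
wrist_force: [-0.3, -0.2, -1.6]
opening: 0.0309
n 50 x [-0.1449 -0.1167 -0.0907 -0.0894]
-0.142 -0.0122 0.0173
-0.136 -0.0166 0.0157
-0.13 -0.0154 0.0152
-0.124 -0.0159 0.0164
-0.118 -0.0163 0.016
-0.112 -0.0168 0.0155
-0.106 -0.0157 0.0151
-0.1 -0.0161 0.0163
-0.094 -0.0166 0.0158
-0.088 -0.0143 0.0114
place above mm [342.5  28.6   5. ] rad [ 6.800e-03 -6.127e-01  1.000e-04] len 344 deg 35.1
```

```bash
python3 -m crank '.3425 .01 .005 0 -.2 0;.3425 .01 .005 0 -.4 0;.3425 .01 .005 0 -.612 0;.3425 .01 .005 0 -.612 0;.3425 .01 .005 0 -.612 0;.3425 .01 .005 0 -.612 0;.3425 .01 .005 0 -.612 0;.3425 .01 .005 0 -.612 0' |egrep 'time|pos|open|rot'
python3 -m crank '0 .02 0 0 0 0;0 .02 0 0 0 0;0 .02 0 0 0 0' |egrep 'time|pos|open'
python3 - <<'E'
from h import *
go(.514,.236,-.022,103,'place')
s=snap('side','s21'); p,_=tool()
hsv=cv2.cvtColor(s,cv2.COLOR_RGB2HSV); m=cv2.inRange(hsv,(12,60,60),(32,255,255)); print(proj('side',p))
for c in cv2.findContours(m,0,1)[0]:
    if cv2.contourArea(c)<60 or c[:,0].min(0)[1]<150 or c[:,0].max(0)[0]>290: continue
    r=cv2.minAreaRect(ray('side',c[:,0],p[2]+.036)[:,:2].astype(np.float32));print('side',c[:,0].min(0),c[:,0].max(0),np.round(r[0],4),np.round(r[1],4),round(r[2],1))
E
```

```text
time: 57.8
ee_pos: [0.513, 0.2401, 0.0736]
tcp_rot: [-90.0, 0.0, 103.2]
opening: 0.0306
time: 58.1
ee_pos: [0.5121, 0.2354, 0.0558]
opening: 0.0306
place mm [ 0.2 77.8 -1.9] rad [ 0.001  -0.0013 -0.0009] len 78 deg 0.1
[[197.52367692 210.3231555 ]]
side [223 230] [267 267] [ 0.5495 -0.0236] [0.1422 0.1028] 61.1
side [206 218] [259 249] [0.5406 0.0438] [0.1672 0.0411] 12.9
side [182 198] [195 209] [0.4879 0.2279] [0.0539 0.0356] 70.2
side [203 181] [238 203] [0.5832 0.243 ] [0.1249 0.0483] 13.2
side [245 174] [264 184] [0.7066 0.2549] [0.0569 0.0515] 36.7
side [229 163] [247 172] [0.6874 0.3392] [0.0526 0.0558] 76.9
```

Still held level. Lower, release, lift clear and check everything.

```bash
python3 -m crank '0 .04 -.001 0 0 0;0 .065 -.001 0 0 0;0 .077 -.001 0 0 0;0 .077 -.001 0 0 0;0 .077 -.001 0 0 0' |egrep 'time|pos|open|force'
python3 -m crank '0 0 0 0 0 0;0 0 0 0 0 0;0 0 0 0 0 0;0 -.03 0 0 0 0;0 -.08 0 0 0 0;0 -.13 0 0 0 0;0 -.17 0 0 0 0;0 -.17 0 0 0 0' -0.3 50 |egrep 'time|pos|open|force'
python3 -m crank '0 0 .05 0 0 0;0 0 .10 0 0 0;.04 0 .15 0 0 0;.09 0 .18 0 0 0;.12 0 .20 0 0 0;.12 0 .20 0 0 0;.12 0 .2 0 0 0'|egrep 'time|pos'
python3 - <<'E'
from h import *
im=snap('top','t22');s=snap('side','s22');labels(im)
a=np.radians(11); 
pots={1:(.7485,.0964),2:(.7253,.1872),3:(.7135,.2744)}
hsv=cv2.cvtColor(im,cv2.COLOR_RGB2HSV); m=cv2.inRange(hsv,(4,90,60),(13,255,255)); m[:150]=0;m[210:]=0;m[:,280:]=0;m[:,:140]=0
for c in cv2.findContours(m,0,2)[0]:
    if cv2.contourArea(c)<100: continue
    (u,v),r=cv2.minEnclosingCircle(c);print('pot',ray('top',(u,v),.074)[0].round(4))
hs=cv2.cvtColor(s,cv2.COLOR_RGB2HSV); m=cv2.inRange(hs,(5,130,80),(15,255,255));k=np.zeros_like(m);k[225:270,245:275]=255;m&=k
print('handle',cv2.minAreaRect(max(cv2.findContours(m,0,1)[0],key=cv2.contourArea)))
cv2.imwrite('pics/final.png',np.hstack([cv2.resize(im[140:290,140:400],None,fx=1.5,fy=1.5),cv2.resize(s[140:365,150:400],None,fx=1,fy=1)])[:,:,::-1])
E
```

```text
time: 58.65
ee_pos: [0.5148, 0.2366, -0.0187]
wrist_force: [-0.5, -0.1, -0.1]
opening: 0.0309
time: 59.45
ee_pos: [0.5158, 0.2374, 0.1568]
wrist_force: [-0.0, -0.1, -0.3]
opening: 0.0554
time: 60.15
ee_pos: [0.2907, 0.3093, 0.1491]
label [0.557  0.2462 0.1811 0.0339] dir 11.4 grasp [0.5129 0.2373]
label [0.5777 0.152  0.1796 0.0346] dir 13.6 grasp [0.534  0.1415]
label [0.5936 0.0587 0.1781 0.0338] dir 9.3 grasp [0.5492 0.0515]
pot [0.6941 0.361  0.074 ]
pot [0.7133 0.2747 0.074 ]
pot [0.7248 0.1871 0.074 ]
pot [0.7485 0.0964 0.074 ]
handle ((258.7926940917969, 247.63417053222656), (35.448524475097656, 12.478763580322266), 83.6598129272461)
```

View pics/final.png

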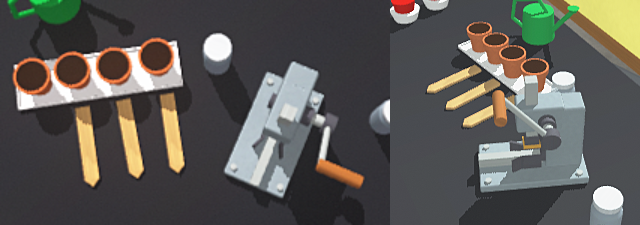

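The picture shows three labels flat in front of pots 1–3, pots and jars in place, the press empty and the lever up (handle at the same pixels as at the start). Handing in.

```bash
python3 -c "
from workcell import bot
print(bot.job_done())"
```

```text
the job is handed in; nothing more can be done
None
```

Labels 1, 2 and 3 (pot 4 had none) were each pushed home against the back stop, stamped in that order and laid back flat in front of their own pots. The job was handed in at about 60 s of the 210 s allowed; it reports no verdict.

**Checks in the press:** each push home ended in a clear contact force (8–15 N). With the label lying loose, the top view put its square end 19–20 mm back, with the stop at 20 mm, and under 1 mm off centre. The lever then met its hard stop each time, at 35–50 N on the handle, well over the spring's 7 N, held there at least 0.3 s.

**Final checks:**

| Label | Distance from pot's middle | Sideways offset | Angle to the pot row's axis |
|---|---|---|---|
| 1 | 159 mm | −7 mm | 2° |
| 2 | 151 mm | −6 mm | 3° |
| 3 | 159 mm | +2 mm | under 1° |

- **Pots and jars:** pots measured within about 5 mm of where they were, most within 1 mm. The jars I only checked by eye in the last picture, and they look unmoved.
- **Lever:** the handle shows at the same pixels as at the start.

**What went wrong or disagreed:**
- **Tool height:** the reported tool height was about 35 mm too low compared with touch and images. My first grasp missed because of it, and I corrected for it afterwards.
- **First lever pull:** I miscalculated the height by 12 mm, so the finger skimmed over the handle. I repeated it correctly.
- **Label 2:** after stamping, a grip taken too high (28 N on top of the label) dragged it out of the press and rolled it. I picked it up on edge and laid it flat again.

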